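# Press glued blanks in a bond press

## Task

Bring the carrier of the bond press out to its loading station and lay every glued blank from the drying board flat in it, one to a pocket; then slide the carrier home to the press station, draw the sprung gauge out until its pointer stands at the white set mark, keep it there for two seconds without drawing it well past the mark, and let it go back fully home. Then bring the carrier back to the loading station and lay all the blanks flat on the drying board again. Leave the other things on the bench where they are.

Things in the scene. Friction and masses are not known exactly. Their poses are not given: they have to be found in the camera images.
- bond_press: bond press on a 90 mm plinth fixed to the bench (place, heading vary), 420 mm along own y, two rails along y. Origin: top of the plinth, mid rails; own x points away from the robot, y left, z up. Over its -y end stands a C-frame with press foot (foot 160, beam top 222, gauge housing top 252 mm above the bench), own y -190 to -15 mm; the +y end is open above
- carrier (a joint): distance of the carrier from its loading station, m: 0 at the loading station (+y end), 0.205 at the press station, end stops 6 mm beyond each. At both a sprung pin drops between two ridges (tops 8.5 mm before and behind the station): 4 to 6 N clicks it in or out; between stations it slides with about 1 N and stays where left. Starts between the stations
- carrier_grip (a point): grip point on the carrier's black upright handle at the carrier's +y end, 145 mm from its centre; axes as the press. Handle 24 mm (x) by 20 mm (y), top 14 mm above this point, 219 mm above the bench; pinch from above, fingers closing along the press's x. Moves with the carrier along the press's y: +y towards loading, -y towards the press station
- pocket_0 (a point): floor centre of the carrier's pocket nearest the C-frame, 122 mm above the bench; axes as the press. A pocket is 70 mm (x) by 54 mm (y); side walls 6 mm thick, 8 mm high; end lips 5 mm thick, only 4 mm high, so a blank can be held by its ends. A blank lies with its long side along the press's x. Pockets are 60 mm apart and move with the carrier
- pocket_1 (a point): floor centre of the middle pocket, as pocket_0
- pocket_2 (a point): floor centre of the pocket nearest the carrier's handle, as pocket_0
- gauge (a joint): how far the sprung draw gauge is drawn out, m: 0 home, stop at 0.095. A spring pulls it home: 3.3 N at 0, 1.3 N more per 10 mm, and up to 3 N more from the press foot, which it lowers 3 mm per 10 mm drawn (the foot is sprung and touches the blanks after about 40 mm). Let go, it returns by itself, damped, within a second
- gauge_grip (a point): grip point on the gauge's black upright grip, 22 by 22 mm, top 20 mm above this point; a flange 36 mm wide on its +y face, 11 mm from this point, keeps fingers that pinch it from above along the press's x from slipping off. Moves along the press's +y with the gauge
- gauge_pointer (a point): tip of the gauge's small brass pointer, which sticks out of the slot on top of the gauge housing, 127 mm behind (-y of) gauge_grip; moves with the gauge along the press's +y; axes as the press
- mark_line (a point): dark line on the white set-mark clip (10 mm wide) on top of the gauge housing, 42 to 70 mm along the press's +y from the pointer's home place (varies); axes as the press. The pointer is at the mark when both have the same y in the press's frame, within 4 mm
- drying_board: drying board: a plywood stand with a flat cork top, fixed on the bench, 140 mm in x by 240 mm in y, top 155 mm above the bench; origin at the bench below its centre. Keep wrist and gripper clear of the grinder's thin post, 380 mm high, at world x 417, y 73 mm, and of pliers jutting from the sill at world x under 320, y over 265 mm, 270 to 310 mm up
- blank_a: a glued blank, a wooden block with a glass tile on it, 62 mm (own x) by 46 mm (own y), 26 mm high (the top 8 mm is the tile, 3 mm smaller all round); 150 g; origin at the centre of its underside, z up. Lies on the drying board at the start; there are two or three blanks
- blank_b: a glued blank, a wooden block with a glass tile on it, 62 mm (own x) by 46 mm (own y), 26 mm high (the top 8 mm is the tile, 3 mm smaller all round); 150 g; origin at the centre of its underside, z up. Lies on the drying board at the start; there are two or three blanks
- blank_c: a glued blank, a wooden block with a glass tile on it, 62 mm (own x) by 46 mm (own y), 26 mm high (the top 8 mm is the tile, 3 mm smaller all round); 150 g; origin at the centre of its underside, z up. Lies on the drying board at the start; there are two or three blanks
- solder_spool: solder spool, 52 mm across, 48 mm high, behind the loading station; leave it alone
- foil_roll: flat roll of copper foil, 60 mm across, 10 mm high, behind the loading station; leave it alone

How it is judged:
On the way, in this order (a step that is already met when the one before it is completed fails the run):
1. the carrier clicked in at the loading station with every blank flat in a pocket (value of joint carrier between -0.004 and 0.004 m and x of blank_a in the frame of pocket_1 between -0.009 and 0.009 m and y of blank_a in the frame of pocket_1 between -0.07 and 0.07 m and z of blank_a in the frame of pocket_1 between -0.003 and 0.004 m and angle between each of blank_a, blank_b, blank_c's own z axis and vertical below 0.1 rad and x of blank_b in the frame of pocket_1 between -0.009 and 0.009 m and y of blank_b in the frame of pocket_1 between -0.07 and 0.07 m and z of blank_b in the frame of pocket_1 between -0.003 and 0.004 m and x of blank_c in the frame of pocket_1 between -0.009 and 0.009 m and y of blank_c in the frame of pocket_1 between -0.07 and 0.07 m and z of blank_c in the frame of pocket_1 between -0.003 and 0.004 m), for 0.2 s.
2. the carrier with the blanks clicked in at the press station (value of joint carrier between 0.201 and 0.209 m and x of blank_a in the frame of pocket_1 between -0.009 and 0.009 m and y of blank_a in the frame of pocket_1 between -0.07 and 0.07 m and z of blank_a in the frame of pocket_1 between -0.003 and 0.004 m and angle between each of blank_a, blank_b, blank_c's own z axis and vertical below 0.1 rad and x of blank_b in the frame of pocket_1 between -0.009 and 0.009 m and y of blank_b in the frame of pocket_1 between -0.07 and 0.07 m and z of blank_b in the frame of pocket_1 between -0.003 and 0.004 m and x of blank_c in the frame of pocket_1 between -0.009 and 0.009 m and y of blank_c in the frame of pocket_1 between -0.07 and 0.07 m and z of blank_c in the frame of pocket_1 between -0.003 and 0.004 m), for 0.2 s.
3. the gauge's pointer kept at the set mark, within 4 mm, for 1.5 s, carrier and blanks in the press (all of step 2 and y of gauge_pointer in the frame of mark_line between -0.004 and 0.004 m), for 1.5 s.
4. the gauge back home (value of joint gauge below 0.004 m), for 0.2 s.
5. the carrier clicked in at the loading station again (value of joint carrier between -0.004 and 0.004 m), for 0.2 s.
At the end, for the whole second after the job is handed in: every blank lies flat and at rest on the drying board (its centre over the board), the carrier stands at the loading station (within 4 mm) and the gauge is home (within 4 mm) (all of step 5 and x of blank_a in the frame of drying_board between -0.07 and 0.07 m and y of blank_a in the frame of drying_board between -0.12 and 0.12 m and z of blank_a in the frame of drying_board between 0.151 and 0.16 m and angle between each of blank_a, blank_b, blank_c's own z axis and vertical below 0.1 rad and linear speed of each of blank_a, blank_b, blank_c below 0.02 m/s and x of blank_b in the frame of drying_board between -0.07 and 0.07 m and y of blank_b in the frame of drying_board between -0.12 and 0.12 m and z of blank_b in the frame of drying_board between 0.151 and 0.16 m and x of blank_c in the frame of drying_board between -0.07 and 0.07 m and y of blank_c in the frame of drying_board between -0.12 and 0.12 m and z of blank_c in the frame of drying_board between 0.151 and 0.16 m and value of joint gauge below 0.004 m); the robot touches nothing.
It fails at once if the gauge was drawn more than 14 mm past the set mark (y of gauge_pointer in the frame of mark_line above 0.014 m).
It fails at once if the solder spool was pushed more than 4 cm or tipped (distance of solder_spool from where it was at the start of the episode above 0.04 m or angle between solder_spool's own z axis and vertical above 0.6 rad).
It fails at once if the foil roll was pushed more than 4 cm or tipped (distance of foil_roll from where it was at the start of the episode above 0.04 m or angle between foil_roll's own z axis and vertical above 0.6 rad).
Of blank_a, blank_b, blank_c only 2 to 3 are there at a start; the rules pass over those that are not, and their reading is None.
At some moment in a run one of blank_b may be knocked a few centimetres aside while the robot is not near it.
Once in a run the grip may slacken for a moment while it holds something.
It also fails if it takes over 208 s, if anything falls off the work surface, if the arm or the gripper's body presses on something with over 40 N, if the wrist force passes 120 N, or if a joint passes its speed limit or range.

## Robot

A 6-joint arm with a two-finger parallel gripper is mounted at the origin on the work surface; the furniture and walls round the work are solid. World frame = base frame: x ahead of the robot, y to its left, z up, the work surface at z = 0. Lengths are in m, angles in rad, forces in N, time in s.
With the tool pointing down it reaches from about 0.3 to 0.775 m from the base axis. Payload 14.6 kg.
Tool frame: the origin (TCP) lies on the centre line of the jaws, within the pads' length; the fingertips stand 19 mm ahead of it and the grasp point (between the pads) is the TCP; y points along the fingers, x is the direction in which the jaws open and shut, and the axes are right-handed (so a half turn about y gives the same grasp; the last joint's range is limited). The gripper opens to 94 mm and grips with 3 to 60 N. Pads are 16 mm wide; open, the fingers measure 119 mm over their backs; the gripper's body (75 mm by 177 mm) begins 78 mm behind the grasp point.
Start: joints at [0.61, 0.3, 1.521, -0, 1.321, -0.067], TCP at [0.429, 0.345, 0.224] pointing down, gripper open.
Joint ranges: [-3.03, 3.03], [-0.79, 2.21], [0.23, 2.52], [-1.04, 4.18], [0, 3.07], [-2.55, 2.55]. Speed limits (rad/s): [2.22, 2.22, 2.57, 3.14, 3.14, 3.14].

## Interface

Orientations are given as [roll, pitch, yaw] about the fixed x, y, z axes, in that order (R = Rz(yaw) Ry(pitch) Rx(roll)).
In Python, from station import get_obs, cams, workorder gives the robot as it stands.
- The arm moves only by the shell command python3 -m handwheel 'ROWS' [FORCE]. ROWS is JSON, a list of rows, each an object of numbers: "fingers": the opening, from -1 (shut) to 1 (fully open); "x", "y", "z": the shift along the tool's x, y, z in m; "spin": the turn about the tool's y in degrees. In form: [{"fingers": .., "x": .., "y": .., "z": .., "spin": ..}, ...]. A call has exactly 10 rows; each row is the pose to reach, as a shift and turn from the pose commanded when the call began, along the tool's axes at that moment; what a row does not reach only later rows make up. A row lasts 1/10 s, in which the tool goes at most 50 mm and 8.59 degrees, less where a joint would pass 70% of its speed; a pose out of reach is approached as far as the arm can. A call with a gripper value outside its range is refused whole. The fingers move at their own pace and stop on an object; FORCE is the grip in N (left out, the last holds). Time passes only in rows, so rows that repeat a pose let the fingers close, or fill a call up. It gives the time, the measured TCP pose, the force and the opening at its end, in the units of the state.
- get_obs(): the state, without advancing time (a new reading comes with each control period).
- cams.camera(name): name is "side" or "top"; returns (picture, depth): 420x560x3 uint8, red, green, blue; 420x560 float32, m along the optical axis (not along the pixel's ray), 0 where there is no reading.
- cams.get_calibration(name): a dict with "fx", "fy", "cx", "cy" (pixels), "dist" ([k1, k2, p1, p2, k3] as OpenCV has them; the pictures are not rectified), "view" (4x4, takes a point from world to camera coordinates). Camera axes: x right, y down, z forward; pixel columns grow to the right and rows downward; lengths in m; the calibration is good to about 2 mm. A picture is of the moment at which its call begins. get_calibration takes no time and is no camera call.
- workorder.hand_in(): hands the job in, once; it reports no verdict.
The state is a dict: "time_s": time; "qpos": joint angles; "joint_vel": joint speeds; "tau": joint torques, N m; "ee_pos": TCP position; "eef_rot": TCP orientation; "force": force on the tool from outside, world axes, zero at the start; "moment": the same for the moment, N m; "grip_width": finger opening in m.
Only numpy, scipy, OpenCV 4.12 (cv2) and the standard library are available. Lean on these libraries where they do the work, as an engineer would, in place of code of your own. Each camera call takes 0.05 s, during which the arm holds its last target. There are 200 camera calls.

## Working session

There is one attempt and no reset: what is moved stays moved. The work goes in short steps, Python scripts to look and compute and a shell command to move; the robot and the scene stay as the last step left them, time stands still between calls to the robot, and variables do not carry over. Pictures are saved under pics/ and viewed, about 12 in all and at most 16, crops included, and the job is handed in when it is done.

```bash
mkdir -p pics; ls; python3 - <<'E'
from station import get_obs, cams, workorder
import cv2, numpy as np
np.set_printoptions(precision=4,suppress=True)
print(get_obs())
for n in ("side","top"):
    c=cams.get_calibration(n); print(n,{k:(np.array(v) if k!='view' else 0) for k,v in c.items()}); print(np.linalg.inv(np.array(c['view'])))
    p,d=cams.camera(n); cv2.imwrite(f'pics/{n}0.png',p[:,:,::-1]); np.savez(f'pics/{n}0.npz',p=p,d=d)
E
```

```text
pics
{'time_s': 0.0, 'qpos': array([ 0.6104,  0.3004,  1.5216, -0.    ,  1.3207, -0.0666]), 'joint_vel': array([ 0.0004, -0.0018,  0.0002, -0.0012, -0.0011, -0.0006]), 'tau': array([  0.0002, -53.1823, -35.2729,   0.0709,   0.0245,  -0.0001]), 'ee_pos': array([0.4285, 0.3444, 0.2239]), 'eef_rot': array([-1.5707,  0.0011,  0.677 ]), 'force': array([0.011 , 0.3576, 0.1615]), 'moment': array([-0.0061, -0.016 ,  0.0229]), 'grip_width': 0.09423228662922394}
side {'fx': array(463.1759), 'fy': array(463.1759), 'cx': array(272.224), 'cy': array(208.5741), 'dist': array([-0.1164,  0.    ,  0.    ,  0.    ,  0.    ]), 'view': 0}
[[ 0.0917  0.8596 -0.5026  1.0722]
 [ 0.9958 -0.0755  0.0525  0.0599]
 [ 0.0072 -0.5053 -0.8629  1.0809]
 [ 0.      0.      0.      1.    ]]
top {'fx': array(389.6171), 'fy': array(389.6171), 'cx': array(280.3887), 'cy': array(211.2121), 'dist': array([0.0354, 0.    , 0.    , 0.    , 0.    ]), 'view': 0}
[[ 0.0064 -0.9802  0.1981  0.4047]
 [-1.     -0.0073 -0.0041  0.0895]
 [ 0.0055 -0.1981 -0.9802  1.06  ]
 [ 0.      0.      0.      1.    ]]
```

View pics/top0.png

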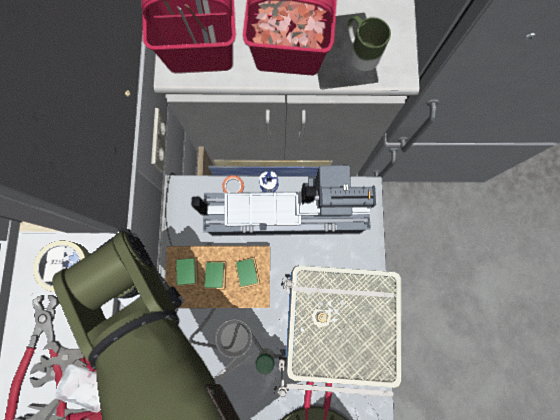

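View pics/side0.png

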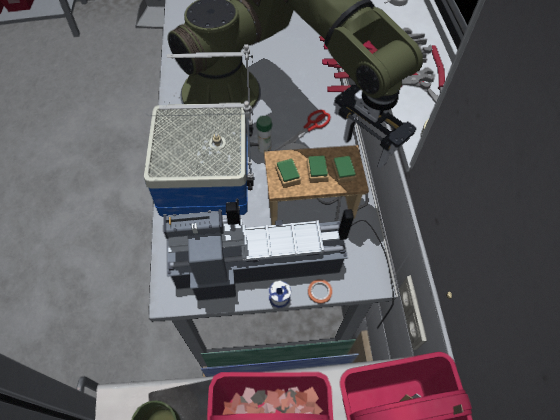

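The top view shows three green-tiled blanks on the cork board at (186,271), (215,274) and (247,271). The carrier handle is at (200,206) and the gauge grip at (308,192). The side view shows the same three blanks at (288,170), (318,166) and (345,166), the handle at (346,222) and the gauge grip at (233,212).

```bash
cat > h.py <<'E'
import numpy as np, cv2
from station import cams, get_obs
np.set_printoptions(precision=4,suppress=True)
C={}
for n in ("side","top"):
    c=cams.get_calibration(n)
    C[n]=(np.array([[c['fx'],0,c['cx']],[0,c['fy'],c['cy']],[0,0,1]]),np.array(c['dist'],float),np.array(c['view'],float))
def shot(n,name):
    p,d=cams.camera(n); np.savez(f'pics/{name}.npz',p=p,d=d); return p,d
def rays(n,uv):
    K,D,V=C[n]; q=cv2.undistortPoints(np.array(uv,float).reshape(-1,1,2),K,D)[:,0]
    q=np.c_[q,np.ones(len(q))]; return np.linalg.inv(V)[:3,3], q@V[:3,:3]   # unit optical-axis depth
def onplane(n,uv,z):
    o,r=rays(n,uv); return o+r*((z-o[2])/r[:,2])[:,None]
def depthpts(n,uv,d):
    o,r=rays(n,uv); uv=np.array(uv).astype(int).reshape(-1,2); return o+r*d[uv[:,1],uv[:,0]][:,None]
def cloud(n,d):
    v,u=np.nonzero(d>0); P=np.full(d.shape+(3,),np.nan); P[v,u]=depthpts(n,np.c_[u,v],d); return P
def tri(uvs,uvt):
    o1,r1=rays("side",[uvs]);o2,r2=rays("top",[uvt]); A=np.c_[r1[0],-r2[0]]
    s=np.linalg.lstsq(A,o2-o1,rcond=None)[0]; a=o1+s[0]*r1[0]; b=o2+s[1]*r2[0]; return (a+b)/2,np.linalg.norm(a-b)
def crop(p,x0,y0,x1,y1,s,f):
    cv2.imwrite(f'pics/{f}.png',cv2.resize(p[y0:y1,x0:x1,::-1],None,fx=s,fy=s,interpolation=cv2.INTER_CUBIC))
def project(n,P):
    K,D,V=C[n]; return cv2.projectPoints(np.array(P,float).reshape(-1,3),cv2.Rodrigues(V[:3,:3])[0],V[:3,3],K,D)[0][:,0]
def blanks(n,p,d):
    hsv=cv2.cvtColor(p,cv2.COLOR_RGB2HSV); P=cloud(n,d)
    m=cv2.inRange(hsv,(50,90,30),(85,255,255)); m=cv2.morphologyEx(m,cv2.MORPH_OPEN,np.ones((3,3)))
    out=[]
    for c in cv2.findContours(m,cv2.RETR_EXTERNAL,cv2.CHAIN_APPROX_NONE)[0]:
        a=cv2.contourArea(c)
        if a<120: continue
        mm=np.zeros_like(m); cv2.drawContours(mm,[c],-1,255,-1); z=np.nanmedian(P[mm>0][:,2])
        W=onplane(n,c[:,0].astype(float),z)[:,:2]; r=cv2.minAreaRect((W*1000).astype(np.float32))
        out.append((np.array(r[0])/1000,np.array(r[1]),r[2],z,a,c[:,0].mean(0)))
    return out
E
python3 - <<'E'
from h import *
for n,b in (("top",(160,155,400,320)),("side",(145,130,385,310))):
    f=np.load(f'pics/{n}0.npz'); crop(f['p'],*b,3.3,n+'0c')
    for o in blanks(n,f['p'],f['d']): print(n,*o)
E
```

```text
top [0.4455 0.2974] [52.9423 35.5786] 3.020326852798462 0.18014282307723967 268.5 [183.963  270.1852]
side [0.4457 0.1606] [51.5841 37.1409] 12.761693000793457 0.18166592847831292 243.0 [287.431  169.7241]
side [0.4463 0.2968] [55.245 37.562] 4.591674327850342 0.18146759687980185 259.0 [344.    166.129]
side [0.4387 0.233 ] [36.8613 54.5776] 88.98240661621094 0.18154480975868592 253.5 [317.3016 165.619 ]
```

View pics/top0c.png

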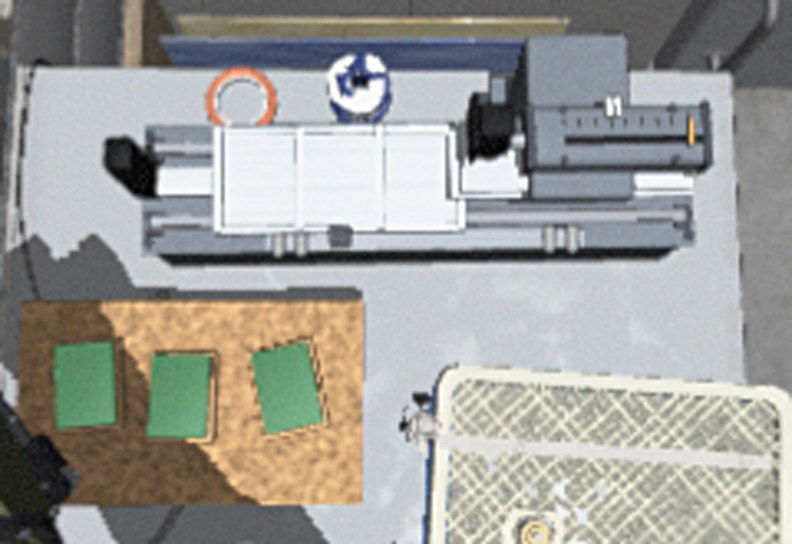

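View pics/side0c.png

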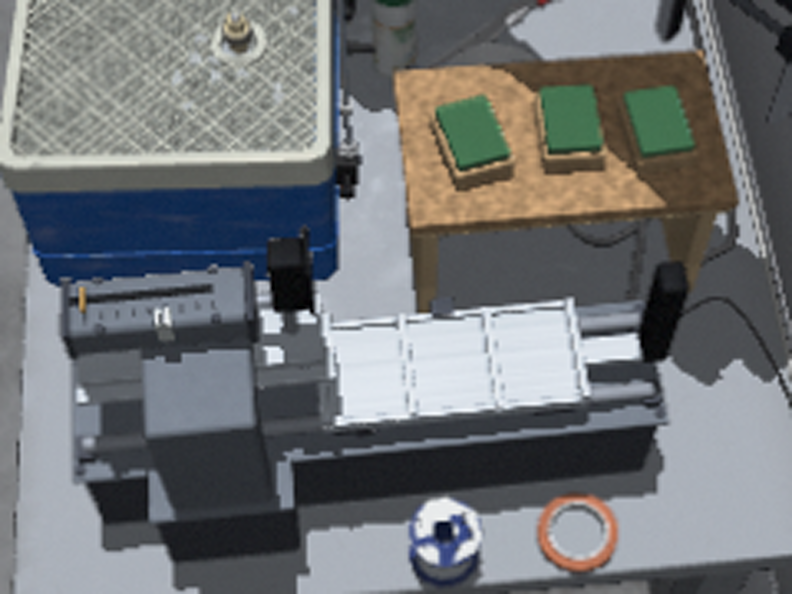

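Crops show:
- **Pointer:** brass, at top (369,194) and side (170,221).
- **Set mark:** at top (346,187) and side (194,228).
- **Carrier:** the white carrier has three pockets.
- **Gauge grip:** the black grip has its flange on the +y side.

Next I measure these.

```bash
python3 - <<'E'
from h import *
for n in ("top","side"):
    f=np.load(f'pics/{n}0.npz'); p,d=f['p'],f['d']; P=cloud(n,d); hsv=cv2.cvtColor(p,cv2.COLOR_RGB2HSV)
    print('==',n)
    X,Y,Z=P[...,0],P[...,1],P[...,2]
    reg=(X>0.52)&(X<0.75)&(Y<0.35)&(Y>-0.2)
    def st(nm,m):
        m=m&reg
        if m.sum()<3: print(nm,'none');return
        v,u=np.nonzero(m); q=P[m]; r=cv2.minAreaRect((q[:,:2]*1000).astype(np.float32))
        print(nm,m.sum(),'uv',u.min(),u.max(),v.min(),v.max(),'xmin/max',np.percentile(q[:,0],[2,98]),'y',np.percentile(q[:,1],[2,98]),'z',np.percentile(q[:,2],[5,50,95]),'rect',np.round(r[0],1),np.round(r[1],1),round(r[2],2))
    gray=hsv[...,2]
    st('handle top',(gray<60)&(Z>0.212)&(Z<0.226)&(Y>0.2))
    st('handle all',(gray<60)&(Z>0.15)&(Z<0.226)&(Y>0.2))
    st('ggrip all',(gray<60)&(Z>0.15)&(Z<0.35)&(Y<0.12)&(Y>0.0))
    for z in np.arange(0.19,0.27,.01): print(round(z,3),((gray<60)&(abs(Z-z)<.005)&reg&(Y<0.12)&(Y>0)).sum(),end='; ')
    print()
    st('housing top',(Z>0.245)&(Z<0.258))
    st('beam top',(Z>0.216)&(Z<0.228)&(gray>60))
    st('carrier lo',(Z>0.115)&(Z<0.127)&(gray>150)&(Y>0.02))
    st('carrier wall',(Z>0.1265)&(Z<0.134)&(gray>150)&(Y>0.02))
    st('brass',cv2.inRange(hsv,(12,120,120),(35,255,255)).astype(bool)&(Z>0.2))
    st('clip',(hsv[...,1]<25)&(gray>190)&(Z>0.24))
    for o in blanks(n,p,d): print(*o)
    hs=hsv[270,215] if n=="top" else 0
    print(hs)
print('mark',tri((194.4,227.6),(345.8,186.8)),'ptr',tri((169.8,220.6),(369.4,194.4)))
E
```

```text
== top
handle top 86 uv 192 200 197 207 xmin/max [0.5847 0.6058] y [0.2643 0.2819] z [0.2139 0.2177 0.2203] rect [594.9 273. ] [22.4 17.9] 1.64
handle all 171 uv 192 205 197 212 xmin/max [0.5841 0.6058] y [0.2639 0.2817] z [0.1558 0.2124 0.2196] rect [595.  272.8] [22.5 18.1] 2.77
ggrip all 249 uv 302 320 169 207 xmin/max [0.5836 0.6731] y [0.0002 0.0419] z [0.201  0.2924 0.296 ] rect [629.3  21.2] [41.6 97. ] 89.55
0.19 0; 0.2 8; 0.21 0; 0.22 0; 0.23 10; 0.24 7; 0.25 17; 0.26 8; 0.27 15; 
housing top 1037 uv 301 375 185 206 xmin/max [0.5834 0.6228] y [-0.1128  0.0039] z [0.2484 0.2517 0.2544] rect [603.1 -37.1] [ 43.  158.1] 1.21
beam top 932 uv 192 370 165 215 xmin/max [0.5677 0.6787] y [-0.0681 -0.0006] z [0.2185 0.2214 0.2241] rect [617.2  87.1] [114.8 390.6] 2.98
carrier lo 2152 uv 208 300 193 229 xmin/max [0.5611 0.6371] y [0.0498 0.2512] z [0.1188 0.1217 0.1256] rect [595.3 150.8] [ 89.4 226. ] 0.21
carrier wall 308 uv 207 300 193 225 xmin/max [0.5605 0.6388] y [0.0383 0.2215] z [0.1268 0.1288 0.1315] rect [598.4 151.4] [ 79.3 225.9] 1.73
brass 6 uv 369 369 192 197 xmin/max [0
[... 1420 characters left out ...]
169 170 219 223 xmin/max [0.5983 0.6078] y [-0.1015 -0.0994] z [0.2558 0.2596 0.2614] rect [ 602.7 -100.4] [10.2  2.2] 1.84
clip 11 uv 192 196 223 227 xmin/max [0.6148 0.6239] y [-0.0548 -0.047 ] z [0.2586 0.2608 0.2621] rect [620.1 -51.4] [9.4 7.8] 11.44
[0.4457 0.1606] [51.5841 37.1409] 12.761693000793457 0.18166592847831292 243.0 [287.431  169.7241]
[0.4463 0.2968] [55.245 37.562] 4.591674327850342 0.18146759687980185 259.0 [344.    166.129]
[0.4387 0.233 ] [36.8613 54.5776] 88.98240661621094 0.18154480975868592 253.5 [317.3016 165.619 ]
0
mark (array([ 0.6216, -0.0519,  0.255 ]), np.float64(0.0024641397233279775)) ptr (array([ 0.604 , -0.1007,  0.2602]), np.float64(0.001606055750544626))
```

```bash
sed -i 's/(50,90,30)/(50,70,30)/' h.py; python3 - <<'E'
from h import *
for n in ("top","side"):
    f=np.load(f'pics/{n}0.npz'); p,d=f['p'],f['d']; P=cloud(n,d); X,Y,Z=P[...,0],P[...,1],P[...,2]
    print('==',n)
    for o in blanks(n,p,d): print(*o)
    def edge(nm,m,lo,hi,mode):
        xs=[];ys=[]
        for y in np.arange(lo,hi,.004):
            k=m&(abs(Y-y)<.003)
            if k.sum()>2: xs.append(mode(X[k])); ys.append(y)
        c=np.polyfit(ys,xs,1); r=np.array(xs)-np.polyval(c,ys); k=abs(r)<2*np.median(abs(r))+1e-4; c=np.polyfit(np.array(ys)[k],np.array(xs)[k],1)
        print(nm,'slope deg yaw',-np.degrees(np.arctan(c[0])),'x at mid',np.polyval(c,(lo+hi)/2),len(xs))
    h=(Z>.246)&(Z<.258)&(X<.63)&(X>.57); edge('hous -x',h,-.108,-.005,np.min); edge('hous +x',h,-.108,-.005,np.max)
    w=(Z>.115)&(Z<.134)&(X>.54)&(X<.66)&(p.min(2)>150); edge('carr -x',w,.05,.22,np.min); edge('carr +x',w,.05,.22,np.max)
    b=(Z>.215)&(Z<.228)&(X>.62)&(X<.7); edge('beam +x',b,-.065,-.004,np.max)
    t=(Z>.286)&(Z<.299)&(X>.57)&(X<.63)&(Y>0)&(Y<.06)&(p.max(2)<70); q=P[t]; r=cv2.minAreaRect((q[:,:2]*1000).astype(np.float32)); print('grip top',len(q),r,np.median(q[:,2]), np.percentile(q[:,0],[3,97]),np.percentile(q[:,1],[3,97]))
    cb=(Z>.15)&(Z<.16)&(X<.56)&(X>.34)&(Y>.05); print('board',np.percentile(X[cb],[1,99]),np.percentile(Y[cb],[1,99]),np.median(Z[cb]))
    k=(Z>.08)&(Z<.1)&(X>.5)&(X<.7)&(Y>-.2)&(Y<.4);print('plinth y',np.percentile(Y[k],[1,99]))
# ridges / pin in top crop, z ~ .1
g=lambda x,y:(160+x/3.3,155+y/3.3)
print(onplane("top",[g(275,243),g(301,243),g(340,236),g(549,239),g(574,239)],.105))
E
```

```text
== top
[0.4369 0.2329] [52.6361 39.4291] 0.23252932727336884 0.18008462842706952 386.5 [213.6962 274.481 ]
[0.4445 0.1607] [53.5025 37.8176] 13.045809745788574 0.18049243127251596 365.0 [246.3784 271.6081]
[0.445  0.2971] [54.7464 39.9448] 3.5353429317474365 0.1801070192008158 408.5 [185.0741 271.2346]
hous -x slope deg yaw 1.1252029305348759 x at mid 0.583630627030323 26
hous +x slope deg yaw 2.0726596963399824 x at mid 0.6222251338067145 26
carr -x slope deg yaw 1.4525589248182904 x at mid 0.5601726025941646 43
carr +x slope deg yaw 1.8278547661603546 x at mid 0.6383139083554293 43
beam +x slope deg yaw 2.0021581976386984 x at mid 0.6798221602837419 16
grip top 155 ((600.6226806640625, 28.462299346923828), (24.74314308166504, 34.176517486572266), 89.70769500732422) 0.2939847914035312 [0.5863 0.6134] [0.0164 0.0408]
board [0.3667 0.5048] [0.1105 0.3492] 0.15430272958116842
plinth y [-0.1343  0.2793]
== side
[0.7677 0.0053] [206.9495  36.0009] 89.56120300292969 -0.2858595381827407 497.5 [239.615  358.3048]
[0.769  0.1508] [78.1957 31.9263] 84.56848907470703 -0.2730719179163117 163.5 
[... 456 characters left out ...]
x at mid 0.5843594651285138 26
hous +x slope deg yaw 0.8913060605477342 x at mid 0.623695504258993 26
carr -x slope deg yaw 1.238096506007716 x at mid 0.5599709427363222 43
carr +x slope deg yaw 1.5961325142228768 x at mid 0.6380135404685036 43
beam +x slope deg yaw 0.8145672647968766 x at mid 0.6823581733878986 16
grip top 163 ((602.261962890625, 30.138328552246094), (25.914976119995117, 35.7103385925293), 86.89979553222656) 0.2947029309146856 [0.5894 0.6184] [0.0173 0.0421]
board [0.3646 0.5062] [0.0655 0.4117] 0.1555223563941207
plinth y [-0.1344  0.2774]
[[ 0.553   0.177   0.105 ]
 [ 0.5532  0.1575  0.105 ]
 [ 0.5587  0.1283  0.105 ]
 [ 0.5576 -0.0288  0.105 ]
 [ 0.5577 -0.0475  0.105 ]]
```

```bash
python3 -m handwheel '[{"fingers":1,"x":0.0,"y":-0.02,"z":0,"spin":0},{"fingers":1,"x":0.0,"y":-0.046,"z":-0.01,"spin":4},{"fingers":1,"x":0.02,"y":-0.046,"z":-0.04,"spin":12},{"fingers":1,"x":0.04,"y":-0.046,"z":-0.08,"spin":20},{"fingers":1,"x":0.06,"y":-0.046,"z":-0.12,"spin":28},{"fingers":1,"x":0.08,"y":-0.046,"z":-0.15,"spin":35},{"fingers":1,"x":0.086,"y":-0.046,"z":-0.16,"spin":37.3},{"fingers":1,"x":0.086,"y":-0.046,"z":-0.16,"spin":37.3},{"fingers":1,"x":0.086,"y":-0.046,"z":-0.16,"spin":37.3},{"fingers":1,"x":0.086,"y":-0.046,"z":-0.16,"spin":37.3}]' 25
python3 - <<'E'
from h import *
for n in("top","side"):
    p,d=shot(n,n+'1'); P=cloud(n,d); m=(p.max(2)<70)&(P[...,2]>.212)&(P[...,2]<.226)&(P[...,1]>.2)&(P[...,0]>.57)&(P[...,0]<.62)
    print(n,m.sum(),np.percentile(P[m],[3,97],axis=0))
E
```

```text
time_s: 1.1
ee_pos: [0.5949, 0.2746, 0.2709]
eef_rot: [-1.571, -0.0, 0.029]
force: [0.9, -0.2, 0.3]
grip_width: 0.0939Traceback (most recent call last):
  File "<stdin>", line 4, in <module>
    return _quantile_unchecked(
        a, q, axis, out, overwrite_input, method, keepdims, weights)
    return _ureduce(a,
                    func=_quantile_ureduce_func,
    ...<5 lines>...
                    overwrite_input=overwrite_input,
                    method=method)
    r = func(a, **kwargs)
    result = _quantile(arr,
                       quantiles=q,
    ...<2 lines>...
                       out=out,
                       weights=wgt)
    slices_having_nans = np.isnan(arr[-1, ...])
                                  ~~~^^^^^^^^^
IndexError: index -1 is out of bounds for axis 0 with size 0
```

```bash
python3 -m handwheel '[{"fingers":1,"x":0,"y":0.02,"z":0,"spin":0},{"fingers":1,"x":0,"y":0.045,"z":0,"spin":0},{"fingers":1,"x":0,"y":0.066,"z":0,"spin":0},{"fingers":1,"x":0,"y":0.066,"z":0,"spin":0},{"fingers":-1,"x":0,"y":0.066,"z":0,"spin":0},{"fingers":-1,"x":0,"y":0.066,"z":0,"spin":0},{"fingers":-1,"x":0,"y":0.066,"z":0,"spin":0},{"fingers":-1,"x":0,"y":0.066,"z":0,"spin":0},{"fingers":-1,"x":0,"y":0.066,"z":0,"spin":0},{"fingers":-1,"x":0,"y":0.066,"z":0,"spin":0}]' 25
python3 -m handwheel '[{"fingers":-1,"x":0,"y":0,"z":0,"spin":0},{"fingers":-1,"x":0,"y":0,"z":0.006,"spin":0},{"fingers":-1,"x":0,"y":0,"z":0.012,"spin":0},{"fingers":-1,"x":0,"y":0,"z":0.018,"spin":0},{"fingers":-1,"x":0,"y":0,"z":0.024,"spin":0},{"fingers":-1,"x":0,"y":0,"z":0.03,"spin":0},{"fingers":-1,"x":0,"y":0,"z":0.035,"spin":0},{"fingers":-1,"x":0,"y":0,"z":0.04,"spin":0},{"fingers":-1,"x":0,"y":0,"z":0.04,"spin":0},{"fingers":-1,"x":0,"y":0,"z":0.04,"spin":0}]'
```

```text
time_s: 2.15
ee_pos: [0.596, 0.2737, 0.2046]
eef_rot: [-1.571, -0.0, 0.026]
force: [-0.5, 0.2, 0.0]
grip_width: 0.0492
time_s: 3.15
ee_pos: [0.5966, 0.3141, 0.2045]
eef_rot: [-1.57, -0.005, 0.026]
force: [16.8, 1.6, -3.8]
grip_width: 0.0241
```

```bash
python3 -m handwheel '[{"fingers":1,"x":0,"y":0,"z":0,"spin":0},{"fingers":1,"x":0,"y":0,"z":0,"spin":0},{"fingers":1,"x":0,"y":0,"z":0,"spin":0},{"fingers":1,"x":0,"y":0,"z":0,"spin":0},{"fingers":1,"x":0,"y":-0.02,"z":0,"spin":0},{"fingers":1,"x":0,"y":-0.06,"z":0,"spin":0},{"fingers":1,"x":0,"y":-0.1,"z":0.0,"spin":0},{"fingers":1,"x":-0.03,"y":-0.1,"z":0.0,"spin":0},{"fingers":1,"x":-0.07,"y":-0.1,"z":0,"spin":0},{"fingers":1,"x":-0.1,"y":-0.1,"z":0,"spin":0}]'
python3 - <<'E'
from h import *
for n,b in (("top",(160,155,400,320)),("side",(145,130,385,310))):
    p,d=shot(n,n+'2'); P=cloud(n,d); crop(p,*b,3.3,n+'2c')
    m=(p.max(2)<70)&(P[...,2]>.212)&(P[...,2]<.226)&(P[...,1]>.25)&(P[...,0]>.57)&(P[...,0]<.62)
    if m.sum(): print(n,m.sum(),np.percentile(P[m],[3,97],axis=0))
    for o in blanks(n,p,d): print(*o)
E
```

```text
time_s: 4.15
ee_pos: [0.4932, 0.311, 0.3046]
eef_rot: [-1.571, -0.0, 0.026]
force: [0.1, 0.4, 0.1]
grip_width: 0.0937
top 87 [[0.5847 0.2937 0.2123]
 [0.6055 0.3097 0.2208]]
[0.4378 0.2326] [38.9483 55.2574] 88.80624389648438 0.18013554755568623 408.0 [214.     274.6125]
[0.4441 0.1607] [53.7156 38.161 ] 11.753430366516113 0.1803193163508658 369.0 [246.1711 272.    ]
[0.4455 0.2907] [54.0081 26.7024] 3.009503126144409 0.18030775700348578 182.5 [189.6721 269.2295]
side 101 [[0.5859 0.2933 0.2131]
 [0.6078 0.4197 0.2254]]
[0.7706 0.0919] [ 38.6632 376.0113] 0.056957539170980453 -0.2676898977958372 870.5 [266.6991 354.2539]
[0.4443 0.1612] [57.6127 39.5406] 12.715836524963379 0.18127396880083285 288.0 [287.7969 169.5   ]
[0.4461 0.2965] [57.7921 39.1789] 6.148159027099609 0.18134693969839788 282.5 [343.8923 166.3077]
[0.4386 0.2334] [40.4085 55.7548] 85.22991943359375 0.1812447254227556 294.0 [317.5152 165.4848]
```

View pics/top2c.png

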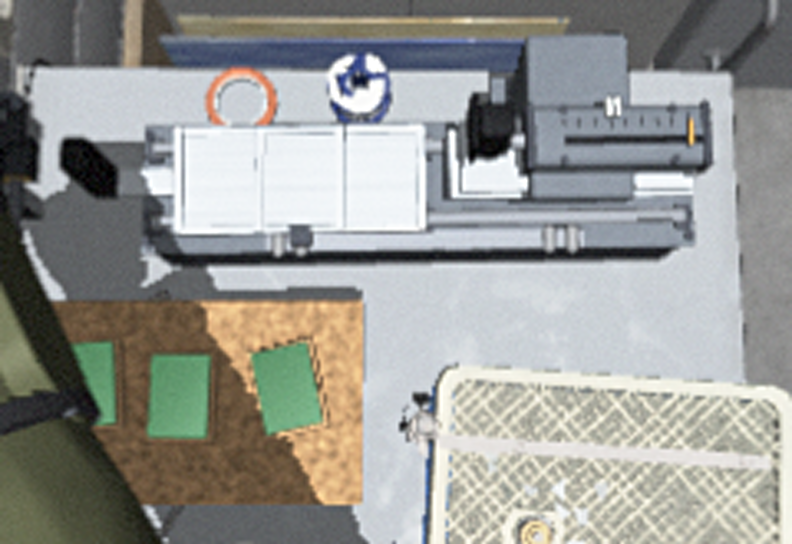

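The crop shows the pin at (300,236), still on the near ridge (275–301). The carrier is about 10 mm short because the fingers closed late, so I grip it again with a full close and pull.

```bash
python3 -m handwheel '[{"fingers":1,"x":0.03,"y":0,"z":0,"spin":0},{"fingers":1,"x":0.07,"y":0,"z":-0.006,"spin":0},{"fingers":1,"x":0.1035,"y":0.01,"z":-0.012,"spin":0},{"fingers":1,"x":0.1035,"y":0.04,"z":-0.012,"spin":0},{"fingers":1,"x":0.1035,"y":0.08,"z":-0.012,"spin":0},{"fingers":1,"x":0.1035,"y":0.1,"z":-0.012,"spin":0},{"fingers":-1,"x":0.1035,"y":0.1,"z":-0.012,"spin":0},{"fingers":-1,"x":0.1035,"y":0.1,"z":-0.012,"spin":0},{"fingers":-1,"x":0.1035,"y":0.1,"z":-0.012,"spin":0},{"fingers":-1,"x":0.1035,"y":0.1,"z":-0.012,"spin":0}]' 30
python3 -m handwheel '[{"fingers":-1,"x":0,"y":0,"z":0,"spin":0},{"fingers":-1,"x":0,"y":0,"z":0,"spin":0},{"fingers":-1,"x":0,"y":0,"z":0,"spin":0},{"fingers":-1,"x":0,"y":0,"z":0,"spin":0},{"fingers":-1,"x":0,"y":0,"z":0,"spin":0},{"fingers":-1,"x":0,"y":0,"z":0,"spin":0},{"fingers":-1,"x":0,"y":0,"z":0.003,"spin":0},{"fingers":-1,"x":0,"y":0,"z":0.006,"spin":0},{"fingers":-1,"x":0,"y":0,"z":0.009,"spin":0},{"fingers":-1,"x":0,"y":0,"z":0.011,"spin":0}]'
python3 -m handwheel '[{"fingers":-1,"x":0,"y":0,"z":0,"spin":0},{"fingers":-1,"x":0,"y":0,"z":0,"spin":0},{"fingers":1,"x":0,"y":0,"z":0,"spin":0},{"fingers":1,"x":0,"y":0,"z":0,"spin":0},{"fingers":1,"x":0,"y":0,"z":0,"spin":0},{"fingers":1,"x":0,"y":0,"z":0,"spin":0},{"fingers":1,"x":0,"y":-0.03,"z":0,"spin":0},{"fingers":1,"x":0,"y":-0.07,"z":0.0,"spin":0},{"fingers":1,"x":-0.03,"y":-0.1,"z":0.0,"spin":0},{"fingers":1,"x":-0.08,"y":-0.1,"z":0,"spin":0}]'
python3 - <<'E'
from h import *
for n in ("top","side"):
    p,d=shot(n,n+'3'); P=cloud(n,d); X,Y,Z=P[...,0],P[...,1],P[...,2]
    m=(p.max(2)<70)&(Z>.212)&(Z<.226)&(Y>.27)&(Y<.34)&(X>.57)&(X<.62)
    if m.sum(): print(n,m.sum(),np.percentile(P[m],[3,97],axis=0))
    w=(Z>.115)&(Z<.134)&(X>.54)&(X<.66)&(p.min(2)>150); print('carrier',np.percentile(Y[w],[.5,1,50,99,99.5]))
    crop(p,*((160,155,400,320) if n=='top' else (145,130,385,310)),3.3,n+'3c')
    for o in blanks(n,p,d): print(*o)
E
```

```text
time_s: 5.25
ee_pos: [0.5992, 0.302, 0.2061]
eef_rot: [-1.57, -0.002, 0.026]
force: [-0.0, 0.3, -0.0]
grip_width: 0.0655
time_s: 6.25
ee_pos: [0.5969, 0.3131, 0.2043]
eef_rot: [-1.572, 0.004, 0.027]
force: [-14.5, -8.1, 4.6]
grip_width: 0.024
time_s: 7.25
ee_pos: [0.5196, 0.3106, 0.3079]
eef_rot: [-1.568, -0.006, 0.024]
force: [0.6, 1.3, 1.4]
grip_width: 0.0843
top 92 [[0.5837 0.3044 0.2127]
 [0.6054 0.321  0.2201]]
carrier [0.0455 0.0768 0.1664 0.2599 0.2612]
[0.4379 0.2331] [39.1107 55.2671] 89.09314727783203 0.18015996179663524 403.0 [213.9125 274.6625]
[0.4433 0.1609] [54.6608 38.6921] 13.060178756713867 0.1803110275824482 375.5 [246.1733 271.8667]
side 89 [[0.5867 0.3053 0.2143]
 [0.6069 0.323  0.2223]]
carrier [0.0789 0.0798 0.17   0.2612 0.2632]
[0.7685 0.0619] [ 35.8182 320.0659] 0.028872916474938393 -0.2847851424500354 735.0 [260.4312 356.4457]
[0.4441 0.1611] [57.1792 39.8078] 12.206379890441895 0.1813857671753858 292.0 [287.8594 169.4688]
[0.446  0.2962] [57.4247 38.7312] 5.141914367675781 0.18125624901767123 280.5 [343.8615 166.3077]
[0.4388 0.2334] [40.3958 55.7372] 85.22991180419922 0.18152784233139918 294.0 [317.5152 165.4848]
```

```bash
python3 -m handwheel '[{"fingers":1,"x":-0.02,"y":0,"z":-0.04,"spin":0},{"fingers":1,"x":-0.045,"y":0,"z":-0.08,"spin":-5},{"fingers":1,"x":-0.07,"y":0,"z":-0.125,"spin":-10},{"fingers":1,"x":-0.0795,"y":0.02,"z":-0.1476,"spin":-11},{"fingers":1,"x":-0.0795,"y":0.05,"z":-0.1476,"spin":-11},{"fingers":1,"x":-0.0795,"y":0.08,"z":-0.1476,"spin":-11},{"fingers":1,"x":-0.0795,"y":0.11,"z":-0.1476,"spin":-11},{"fingers":1,"x":-0.0795,"y":0.1275,"z":-0.1476,"spin":-11},{"fingers":1,"x":-0.0795,"y":0.1275,"z":-0.1476,"spin":-11},{"fingers":1,"x":-0.0795,"y":0.1275,"z":-0.1476,"spin":-11}]' 25
python3 -m handwheel '[{"fingers":0.2,"x":0,"y":0,"z":0,"spin":0},{"fingers":0.2,"x":0,"y":0,"z":0,"spin":0},{"fingers":0.2,"x":0,"y":0,"z":0,"spin":0},{"fingers":0.2,"x":0,"y":0,"z":0,"spin":0},{"fingers":0.2,"x":0,"y":0,"z":0,"spin":0},{"fingers":0.2,"x":0,"y":0,"z":0,"spin":0},{"fingers":0.2,"x":0,"y":0,"z":0,"spin":0},{"fingers":0.2,"x":0,"y":-0.01,"z":0,"spin":0},{"fingers":0.2,"x":0,"y":-0.03,"z":0,"spin":0},{"fingers":0.2,"x":0,"y":-0.08,"z":0,"spin":0}]'
python3 - <<'E'
from h import *
print(get_obs()['ee_pos'],get_obs()['eef_rot'])
for n in ("top","side"):
    p,d=shot(n,n+'4')
    for o in blanks(n,p,d):
        if o[0][0]<.6: print(n,*o)
E
```

```text
time_s: 8.35
ee_pos: [0.4432, 0.161, 0.1769]
eef_rot: [-1.571, 0.0, 0.218]
force: [-0.2, 0.1, 0.4]
grip_width: 0.0938
time_s: 9.35
ee_pos: [0.4414, 0.1607, 0.2554]
eef_rot: [-1.571, 0.007, 0.218]
force: [0.2, 0.2, -0.8]
grip_width: 0.0616
[0.4414 0.1607 0.2554] [-1.5712  0.0067  0.218 ]
side [0.4468 0.2963] [56.1677 38.7249] 5.141931056976318 0.18140164505476575 273.0 [344.0469 166.4844]
side [0.4391 0.2331] [38.3243 56.1284] 87.52288055419922 0.18141711155134177 271.0 [317.3594 165.6094]
```

```bash
python3 -m handwheel '[{"fingers":0.2,"x":0.02,"y":0,"z":-0.005,"spin":0},{"fingers":0.2,"x":0.05,"y":0,"z":-0.02,"spin":3},{"fingers":0.2,"x":0.09,"y":0,"z":-0.04,"spin":6},{"fingers":0.2,"x":0.12,"y":0,"z":-0.065,"spin":9},{"fingers":0.2,"x":0.1414,"y":0,"z":-0.0856,"spin":11},{"fingers":0.2,"x":0.1414,"y":0.02,"z":-0.0856,"spin":11},{"fingers":0.2,"x":0.1414,"y":0.05,"z":-0.0856,"spin":11},{"fingers":0.2,"x":0.1414,"y":0.07,"z":-0.0856,"spin":11},{"fingers":0.2,"x":0.1414,"y":0.07,"z":-0.0856,"spin":11},{"fingers":0.2,"x":0.1414,"y":0.07,"z":-0.0856,"spin":11}]'
python3 - <<'E'
from h import *
print(get_obs()['ee_pos'],get_obs()['eef_rot'])
for n in ("top","side"):
    p,d=shot(n,n+'5')
    crop(p,*((160,155,400,320) if n=='top' else (145,130,385,310)),3.3,n+'5c')
    P=cloud(n,d); X,Y,Z=P[...,0],P[...,1],P[...,2]
    w=(Z>.115)&(Z<.134)&(X>.54)&(X<.66)&(p.min(2)>150); print('carrier',np.percentile(Y[w],[.5,1,50,99,99.5]))
    for o in blanks(n,p,d):
        if o[0][0]<.65: print(n,*o)
E
```

```text
time_s: 10.45
ee_pos: [0.5995, 0.1081, 0.1877]
eef_rot: [-1.571, -0.0, 0.026]
force: [-0.1, 0.4, -0.9]
grip_width: 0.0621
[0.5995 0.1081 0.1877] [-1.5708 -0.0002  0.0261]
carrier [-0.0256  0.1936  0.2352  0.3026  0.3044]
top [0.4455 0.2961] [53.3371 37.6257] 3.5103445053100586 0.180223262634721 380.0 [185.4872 270.9872]
top [0.4558 0.2032] [50.9263 38.474 ] 0.3303601145744324 0.1801664291752183 377.5 [227.4156 266.6494]
carrier [0.0823 0.1546 0.2217 0.3008 0.3028]
side [0.4574 0.2034] [53.7306 37.8468] 1.4587794542312622 0.18126799257511844 151.0 [308.2333 174.6333]
side [0.4468 0.2963] [56.1684 38.7254] 5.141942024230957 0.18139050758762265 275.0 [344.0781 166.4844]
```

View pics/side5c.png

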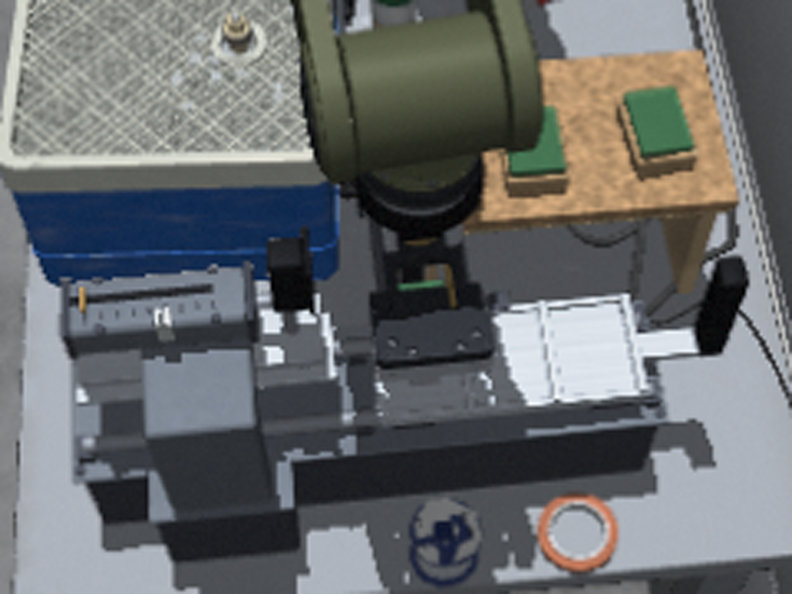

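The knock has happened: blank_b moved to (0.457, 0.203). The gripper holds the first blank over pocket_0, so I lower it.

```bash
python3 -m handwheel '[{"fingers":0.2,"x":0,"y":0.015,"z":0,"spin":0},{"fingers":0.2,"x":0,"y":0.028,"z":0,"spin":0},{"fingers":0.2,"x":0,"y":0.036,"z":0,"spin":0},{"fingers":0.2,"x":0,"y":0.0405,"z":0,"spin":0},{"fingers":0.2,"x":0,"y":0.0405,"z":0,"spin":0},{"fingers":0.7,"x":0,"y":0.0405,"z":0,"spin":0},{"fingers":0.7,"x":0,"y":0.0405,"z":0,"spin":0},{"fingers":0.7,"x":0,"y":0.0405,"z":0,"spin":0},{"fingers":0.7,"x":0,"y":0.0405,"z":0,"spin":0},{"fingers":0.7,"x":0,"y":0.0405,"z":0,"spin":0}]'
python3 -m handwheel '[{"fingers":0.7,"x":0,"y":-0.02,"z":0,"spin":0},{"fingers":1,"x":0,"y":-0.06,"z":0,"spin":0},{"fingers":1,"x":-0.03,"y":-0.08,"z":0.03,"spin":0},{"fingers":1,"x":-0.07,"y":-0.08,"z":0.05,"spin":0},{"fingers":1,"x":-0.11,"y":-0.08,"z":0.075,"spin":0},{"fingers":1,"x":-0.145,"y":-0.08,"z":0.091,"spin":0},{"fingers":1,"x":-0.145,"y":-0.08,"z":0.091,"spin":0},{"fingers":1,"x":-0.145,"y":-0.08,"z":0.091,"spin":0},{"fingers":1,"x":-0.145,"y":-0.08,"z":0.091,"spin":0},{"fingers":1,"x":-0.145,"y":-0.08,"z":0.091,"spin":0}]'
python3 - <<'E'
from h import *
print(get_obs()['ee_pos'],get_obs()['eef_rot'])
for n in ("top","side"):
    p,d=shot(n,n+'6')
    P=cloud(n,d); X,Y,Z=P[...,0],P[...,1],P[...,2]
    w=(Z>.115)&(Z<.134)&(X>.54)&(X<.66)&(p.min(2)>150); print('carrier',np.percentile(Y[w],[.5,1,50,99,99.5]))
    for o in blanks(n,p,d):
        if o[0][0]<.65: print(n,*o)
E
```

```text
time_s: 11.55
ee_pos: [0.5994, 0.1081, 0.1466]
eef_rot: [-1.571, -0.0, 0.026]
force: [-0.2, 1.0, -0.1]
grip_width: 0.0801
time_s: 12.55
ee_pos: [0.4528, 0.1948, 0.2262]
eef_rot: [-1.571, 0.0, 0.025]
force: [-0.1, -0.7, -0.3]
grip_width: 0.094
[0.4528 0.1948 0.2262] [-1.571   0.0003  0.0249]
carrier [-0.0025  0.0743  0.1824  0.3002  0.3031]
top [0.5982 0.1071] [51.6219 35.8552] 0.8374276161193848 0.1474418362467354 302.0 [271.1143 207.5   ]
carrier [0.0779 0.0788 0.1957 0.2995 0.3022]
side [0.5996 0.1075] [55.7968 37.0966] 1.0956077575683594 0.14834628689513207 325.5 [271.2113 236.1127]
side [0.4468 0.2962] [56.1625 38.7213] 5.141936779022217 0.18148451966696943 273.0 [344.0469 166.4844]
```

```bash
python3 -m handwheel '[{"fingers":1,"x":0.004,"y":0,"z":0.0085,"spin":0},{"fingers":1,"x":0.004,"y":0.02,"z":0.0085,"spin":0},{"fingers":1,"x":0.004,"y":0.045,"z":0.0085,"spin":0},{"fingers":1,"x":0.004,"y":0.045,"z":0.0085,"spin":0},{"fingers":0.2,"x":0.004,"y":0.045,"z":0.0085,"spin":0},{"fingers":0.2,"x":0.004,"y":0.045,"z":0.0085,"spin":0},{"fingers":0.2,"x":0.004,"y":0.045,"z":0.0085,"spin":0},{"fingers":0.2,"x":0.004,"y":0.045,"z":0.0085,"spin":0},{"fingers":0.2,"x":0.004,"y":0.045,"z":0.0085,"spin":0},{"fingers":0.2,"x":0.004,"y":0.045,"z":0.0085,"spin":0}]'
python3 -m handwheel '[{"fingers":0.2,"x":0,"y":0,"z":0,"spin":0},{"fingers":0.2,"x":0,"y":-0.02,"z":0,"spin":0},{"fingers":0.2,"x":0,"y":-0.05,"z":0,"spin":0},{"fingers":0.2,"x":0.03,"y":-0.06,"z":-0.008,"spin":0},{"fingers":0.2,"x":0.07,"y":-0.06,"z":-0.02,"spin":0},{"fingers":0.2,"x":0.11,"y":-0.06,"z":-0.03,"spin":0},{"fingers":0.2,"x":0.14,"y":-0.05,"z":-0.0385,"spin":0},{"fingers":0.2,"x":0.141,"y":-0.02,"z":-0.0385,"spin":0},{"fingers":0.2,"x":0.141,"y":-0.005,"z":-0.0385,"spin":0},{"fingers":0.2,"x":0.141,"y":-0.005,"z":-0.0385,"spin":0}]'
python3 - <<'E'
from h import *
print(get_obs()['ee_pos'],get_obs()['eef_rot'])
for n in ("top","side"):
    p,d=shot(n,n+'7')
    for o in blanks(n,p,d):
        if o[0][0]<.65: print(n,*o)
E
```

```text
time_s: 13.65
ee_pos: [0.456, 0.204, 0.182]
eef_rot: [-1.571, -0.001, 0.026]
force: [-2.2, -0.8, 6.4]
grip_width: 0.0618
time_s: 14.65
ee_pos: [0.5966, 0.169, 0.184]
eef_rot: [-1.572, 0.005, 0.026]
force: [0.1, 0.0, -0.9]
grip_width: 0.0614
[0.5966 0.169  0.184 ] [-1.5717  0.0046  0.0261]
top [0.4454 0.2961] [53.4716 37.6316] 3.5076661109924316 0.18009316542218712 378.5 [185.3766 270.8571]
side [0.5992 0.1082] [56.4132 38.3349] 2.088968515396118 0.14822932759308838 339.5 [271.4932 235.7397]
side [0.4478 0.2965] [53.9823 38.4103] 5.141932964324951 0.1814363030348387 169.5 [346.3158 168.2105]
```

```bash
python3 -m handwheel '[{"fingers":0.2,"x":0.0015,"y":0.015,"z":-0.001,"spin":0},{"fingers":0.2,"x":0.0015,"y":0.024,"z":-0.001,"spin":0},{"fingers":0.2,"x":0.0015,"y":0.030,"z":-0.001,"spin":0},{"fingers":0.2,"x":0.0015,"y":0.0335,"z":-0.001,"spin":0},{"fingers":0.2,"x":0.0015,"y":0.0335,"z":-0.001,"spin":0},{"fingers":0.7,"x":0.0015,"y":0.0335,"z":-0.001,"spin":0},{"fingers":0.7,"x":0.0015,"y":0.0335,"z":-0.001,"spin":0},{"fingers":0.7,"x":0.0015,"y":0.0335,"z":-0.001,"spin":0},{"fingers":0.7,"x":0.0015,"y":0.0335,"z":-0.001,"spin":0},{"fingers":0.7,"x":0.0015,"y":0.0335,"z":-0.001,"spin":0}]'
python3 -m handwheel '[{"fingers":0.7,"x":0,"y":-0.02,"z":0,"spin":0},{"fingers":1,"x":0,"y":-0.05,"z":0,"spin":0},{"fingers":1,"x":-0.03,"y":-0.08,"z":0.03,"spin":0},{"fingers":1,"x":-0.07,"y":-0.08,"z":0.06,"spin":0},{"fingers":1,"x":-0.11,"y":-0.08,"z":0.09,"spin":-1},{"fingers":1,"x":-0.148,"y":-0.08,"z":0.124,"spin":-2.5},{"fingers":1,"x":-0.148,"y":-0.08,"z":0.124,"spin":-2.5},{"fingers":1,"x":-0.148,"y":-0.08,"z":0.124,"spin":-2.5},{"fingers":1,"x":-0.148,"y":-0.08,"z":0.124,"spin":-2.5},{"fingers":1,"x":-0.148,"y":-0.08,"z":0.124,"spin":-2.5}]'
python3 - <<'E'
from h import *
print(get_obs()['ee_pos'],get_obs()['eef_rot'])
for n in ("top","side"):
    p,d=shot(n,n+'8')
    for o in blanks(n,p,d):
        if o[0][0]<.65: print(n,*o)
E
```

```text
time_s: 15.75
ee_pos: [0.5994, 0.1681, 0.1531]
eef_rot: [-1.571, -0.0, 0.026]
force: [0.6, 0.3, -0.1]
grip_width: 0.0798
time_s: 16.75
ee_pos: [0.449, 0.2874, 0.2327]
eef_rot: [-1.571, 0.0, 0.068]
force: [0.6, -0.4, -0.6]
grip_width: 0.0938
[0.449  0.2874 0.2327] [-1.571   0.0002  0.068 ]
top [0.5982 0.107 ] [51.6127 35.8863] 0.8365616202354431 0.14759572703173074 304.0 [271.1429 207.5   ]
top [0.5979 0.1669] [51.5858 36.0402] 1.12865149974823 0.14747143194214696 304.5 [246.1304 207.2754]
side [0.5996 0.1072] [55.7793 37.3569] 1.5794646739959717 0.14838704043979156 328.0 [271.0278 235.9722]
side [0.5995 0.1671] [56.9281 37.808 ] 1.1731220483779907 0.14834720817802577 329.5 [297.3521 234.0845]
side [0.4462 0.2885] [55.7395 23.5086] 3.9524781703948975 0.18168024640825853 121.5 [339.6735 165.8776]
```

```bash
python3 -m handwheel '[{"fingers":1,"x":-0.003,"y":0,"z":0.009,"spin":0},{"fingers":1,"x":-0.003,"y":0.02,"z":0.009,"spin":0},{"fingers":1,"x":-0.003,"y":0.051,"z":0.009,"spin":0},{"fingers":1,"x":-0.003,"y":0.051,"z":0.009,"spin":0},{"fingers":0.2,"x":-0.003,"y":0.051,"z":0.009,"spin":0},{"fingers":0.2,"x":-0.003,"y":0.051,"z":0.009,"spin":0},{"fingers":0.2,"x":-0.003,"y":0.051,"z":0.009,"spin":0},{"fingers":0.2,"x":-0.003,"y":0.051,"z":0.009,"spin":0},{"fingers":0.2,"x":-0.003,"y":0.051,"z":0.009,"spin":0},{"fingers":0.2,"x":-0.003,"y":0.051,"z":0.009,"spin":0}]'
python3 -m handwheel '[{"fingers":0.2,"x":0,"y":0,"z":0,"spin":0},{"fingers":0.2,"x":0,"y":-0.03,"z":0,"spin":0},{"fingers":0.2,"x":0,"y":-0.07,"z":-0.01,"spin":0},{"fingers":0.2,"x":0.03,"y":-0.08,"z":-0.035,"spin":1},{"fingers":0.2,"x":0.07,"y":-0.08,"z":-0.06,"spin":2},{"fingers":0.2,"x":0.11,"y":-0.08,"z":-0.079,"spin":2.5},{"fingers":0.2,"x":0.146,"y":-0.05,"z":-0.079,"spin":2.5},{"fingers":0.2,"x":0.146,"y":-0.02,"z":-0.079,"spin":2.5},{"fingers":0.2,"x":0.146,"y":-0.005,"z":-0.079,"spin":2.5},{"fingers":0.2,"x":0.146,"y":-0.005,"z":-0.079,"spin":2.5}]'
python3 - <<'E'
from h import *
print(get_obs()['ee_pos'],get_obs()['eef_rot'])
for n in ("top","side"):
    p,d=shot(n,n+'9')
    for o in blanks(n,p,d):
        if o[0][0]<.65: print(n,*o)
E
```

```text
time_s: 17.85
ee_pos: [0.4449, 0.2971, 0.1827]
eef_rot: [-1.57, -0.001, 0.07]
force: [0.1, -0.9, 5.7]
grip_width: 0.0615
time_s: 18.85
ee_pos: [0.5945, 0.2282, 0.1848]
eef_rot: [-1.572, 0.004, 0.026]
force: [-0.4, 0.1, -2.9]
grip_width: 0.0617
[0.5945 0.2282 0.1848] [-1.572   0.0042  0.0262]
top [0.5982 0.107 ] [51.6257 35.8957] 0.8361943960189819 0.14736154805295554 304.0 [271.1429 207.5   ]
top [0.5978 0.1669] [51.7696 36.0451] 1.1282994747161865 0.14735376632541908 257.5 [247.6032 206.    ]
side [0.5995 0.1074] [55.6598 37.0837] 1.579460620880127 0.148282976610072 326.0 [271.0417 235.9583]
side [0.5991 0.168 ] [56.6796 39.7011] 1.1196719408035278 0.1484035927560856 340.0 [297.5694 233.8889]
```

```bash
python3 -m handwheel '[{"fingers":0.2,"x":0.0015,"y":0.015,"z":-0.001,"spin":0},{"fingers":0.2,"x":0.0015,"y":0.024,"z":-0.001,"spin":0},{"fingers":0.2,"x":0.0015,"y":0.030,"z":-0.001,"spin":0},{"fingers":0.2,"x":0.0015,"y":0.0335,"z":-0.001,"spin":0},{"fingers":0.2,"x":0.0015,"y":0.0335,"z":-0.001,"spin":0},{"fingers":0.7,"x":0.0015,"y":0.0335,"z":-0.001,"spin":0},{"fingers":0.7,"x":0.0015,"y":0.0335,"z":-0.001,"spin":0},{"fingers":0.7,"x":0.0015,"y":0.0335,"z":-0.001,"spin":0},{"fingers":0.7,"x":0.0015,"y":0.0335,"z":-0.001,"spin":0},{"fingers":0.7,"x":0.0015,"y":0.0335,"z":-0.001,"spin":0}]'
python3 -m handwheel '[{"fingers":0.7,"x":0,"y":-0.02,"z":0,"spin":0},{"fingers":0.7,"x":0,"y":-0.06,"z":0,"spin":0},{"fingers":0.7,"x":0,"y":-0.1,"z":0,"spin":0},{"fingers":0.7,"x":-0.04,"y":-0.13,"z":0.02,"spin":0},{"fingers":0.7,"x":-0.08,"y":-0.13,"z":0.03,"spin":0},{"fingers":0.7,"x":-0.1,"y":-0.13,"z":0.04,"spin":0},{"fingers":0.7,"x":-0.1,"y":-0.13,"z":0.04,"spin":0},{"fingers":0.7,"x":-0.1,"y":-0.13,"z":0.04,"spin":0},{"fingers":0.7,"x":-0.1,"y":-0.13,"z":0.04,"spin":0},{"fingers":0.7,"x":-0.1,"y":-0.13,"z":0.04,"spin":0}]'
python3 - <<'E'
from h import *
print(get_obs()['ee_pos'],get_obs()['eef_rot'])
for n in ("top","side"):
    p,d=shot(n,n+'10'); P=cloud(n,d); X,Y,Z=P[...,0],P[...,1],P[...,2]
    crop(p,*((160,155,400,320) if n=='top' else (145,130,385,310)),3.3,n+'10c')
    m=(p.max(2)<70)&(Z>.212)&(Z<.226)&(Y>.27)&(Y<.34)&(X>.57)&(X<.62)
    if m.sum(): print(n,m.sum(),np.percentile(P[m],[3,97],axis=0))
    for o in blanks(n,p,d):
        if o[0][0]<.65: print(n,*o)
E
```

```text
time_s: 19.95
ee_pos: [0.5973, 0.2274, 0.1536]
eef_rot: [-1.571, -0.0, 0.026]
force: [-0.0, 0.3, 0.4]
grip_width: 0.08
time_s: 20.95
ee_pos: [0.4969, 0.2643, 0.283]
eef_rot: [-1.571, 0.001, 0.025]
force: [-0.6, -0.1, 0.1]
grip_width: 0.0799
[0.4969 0.2643 0.283 ] [-1.5711  0.0006  0.025 ]
top [0.5982 0.107 ] [51.6176 35.8901] 0.8361414074897766 0.14750378863309271 304.0 [271.1429 207.5   ]
top [0.5979 0.1669] [51.5919 36.0444] 1.1289860010147095 0.1473644116228897 305.5 [246.1449 207.2754]
top [0.5962 0.2277] [54.4656 38.2376] 1.8546066284179688 0.14719224283530324 326.0 [221.2361 208.0139]
side 90 [[0.5864 0.3045 0.2128]
 [0.6068 0.3231 0.2221]]
side [0.5996 0.1075] [55.7695 36.7986] 1.6650571823120117 0.14849819191899083 326.0 [271.0556 235.9722]
side [0.5992 0.1674] [56.4392 38.5654] 1.1685822010040283 0.1483145054545444 329.5 [297.3803 234.0563]
side [0.597  0.2279] [56.7526 39.3709] 1.7890667915344238 0.14825060837805148 342.0 [323.5139 230.6389]
```

View pics/top10c.png

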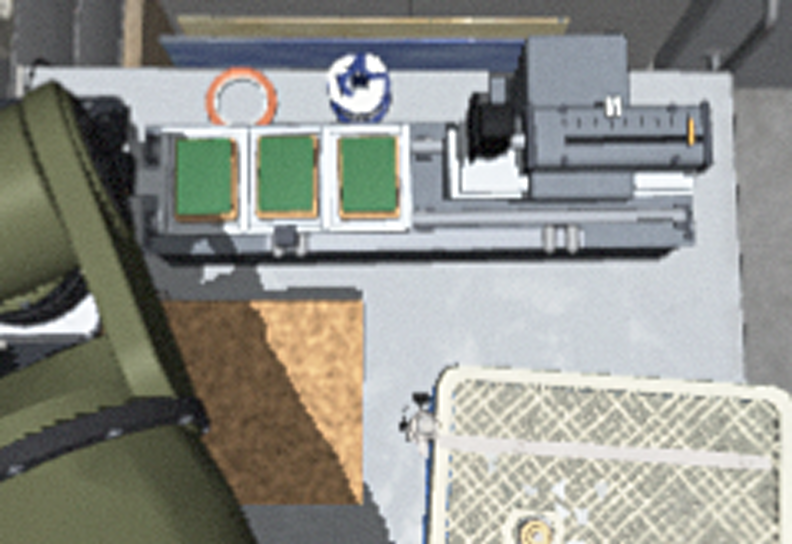

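The crop shows the pin block at (286,237), between the loading ridges, and three blanks flat in the pockets. Next I grip the handle and slide the carrier to the press station.

```bash
python3 -m handwheel '[{"fingers":0.7,"x":0.03,"y":0,"z":0.03,"spin":0},{"fingers":0.7,"x":0.07,"y":0,"z":0.0462,"spin":0},{"fingers":0.7,"x":0.1007,"y":0.0,"z":0.0462,"spin":0},{"fingers":0.5,"x":0.1007,"y":0.03,"z":0.0462,"spin":0},{"fingers":0.2,"x":0.1007,"y":0.065,"z":0.0462,"spin":0},{"fingers":0,"x":0.1007,"y":0.078,"z":0.0462,"spin":0},{"fingers":-1,"x":0.1007,"y":0.078,"z":0.0462,"spin":0},{"fingers":-1,"x":0.1007,"y":0.078,"z":0.0462,"spin":0},{"fingers":-1,"x":0.1007,"y":0.078,"z":0.0462,"spin":0},{"fingers":-1,"x":0.1007,"y":0.078,"z":0.0462,"spin":0}]' 35
python3 -m handwheel '[{"fingers":-1,"x":0,"y":0,"z":0,"spin":0},{"fingers":-1,"x":0,"y":0,"z":0,"spin":0},{"fingers":-1,"x":0,"y":0,"z":0,"spin":0},{"fingers":-1,"x":0,"y":0,"z":0,"spin":0},{"fingers":-1,"x":0,"y":0,"z":-0.003,"spin":0},{"fingers":-1,"x":0,"y":0,"z":-0.007,"spin":0},{"fingers":-1,"x":0,"y":0,"z":-0.012,"spin":0},{"fingers":-1,"x":0,"y":0,"z":-0.018,"spin":0},{"fingers":-1,"x":0,"y":0,"z":-0.024,"spin":0},{"fingers":-1,"x":0,"y":0,"z":-0.03,"spin":0}]'
python3 - <<'E'
from h import *
print(get_obs()['ee_pos'],get_obs()['force'])
E
```

```text
time_s: 22.05
ee_pos: [0.596, 0.3138, 0.2071]
eef_rot: [-1.57, -0.002, 0.026]
force: [0.0, -0.5, -0.0]
grip_width: 0.0271
time_s: 23.05
ee_pos: [0.5974, 0.2834, 0.2069]
eef_rot: [-1.57, -0.003, 0.026]
force: [6.5, 1.4, 2.4]
grip_width: 0.0236
[0.5974 0.2834 0.2069] [6.4838 1.4121 2.3617]
```

```bash
python3 -m handwheel '[{"fingers":-1,"x":0,"y":0,"z":-0.008,"spin":0},{"fingers":-1,"x":0,"y":0,"z":-0.018,"spin":0},{"fingers":-1,"x":0,"y":0,"z":-0.03,"spin":0},{"fingers":-1,"x":0,"y":0,"z":-0.044,"spin":0},{"fingers":-1,"x":0,"y":0,"z":-0.058,"spin":0},{"fingers":-1,"x":0,"y":0,"z":-0.072,"spin":0},{"fingers":-1,"x":0,"y":0,"z":-0.086,"spin":0},{"fingers":-1,"x":0,"y":0,"z":-0.1,"spin":0},{"fingers":-1,"x":0,"y":0,"z":-0.112,"spin":0},{"fingers":-1,"x":0,"y":0,"z":-0.122,"spin":0}]'
python3 -m handwheel '[{"fingers":-1,"x":0,"y":0,"z":-0.009,"spin":0},{"fingers":-1,"x":0,"y":0,"z":-0.018,"spin":0},{"fingers":-1,"x":0,"y":0,"z":-0.026,"spin":0},{"fingers":-1,"x":0,"y":0,"z":-0.033,"spin":0},{"fingers":-1,"x":0,"y":0,"z":-0.039,"spin":0},{"fingers":-1,"x":0,"y":0,"z":-0.044,"spin":0},{"fingers":-1,"x":0,"y":0,"z":-0.049,"spin":0},{"fingers":-1,"x":0,"y":0,"z":-0.054,"spin":0},{"fingers":-1,"x":0,"y":0,"z":-0.054,"spin":0},{"fingers":-1,"x":0,"y":0,"z":-0.054,"spin":0}]'
python3 - <<'E'
from h import *
print(get_obs()['ee_pos'],get_obs()['force'])
for n in ("top","side"):
    p,d=shot(n,n+'11')
    crop(p,*((160,155,400,320) if n=='top' else (145,130,385,310)),3.3,n+'11c')
E
```

```text
time_s: 24.05
ee_pos: [0.5999, 0.1608, 0.2069]
eef_rot: [-1.57, -0.002, 0.026]
force: [0.9, 0.9, 6.8]
grip_width: 0.0239
time_s: 25.05
ee_pos: [0.6011, 0.1072, 0.2068]
eef_rot: [-1.571, -0.001, 0.026]
force: [-2.6, -0.6, 8.4]
grip_width: 0.0241
[0.6011 0.1072 0.2068] [-2.5768 -0.574   8.3625]
```

View pics/top11c.png

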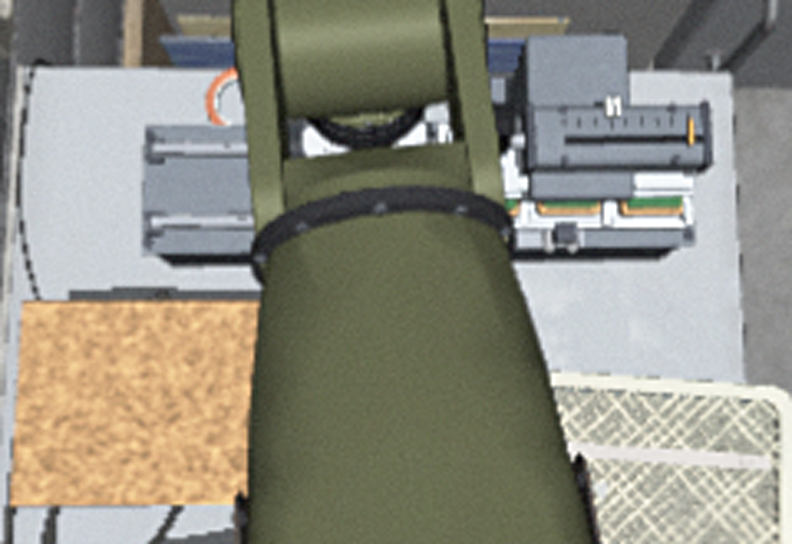

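```bash
python3 -m handwheel '[{"fingers":0.2,"x":0,"y":0,"z":0,"spin":0},{"fingers":0.2,"x":0,"y":0,"z":0,"spin":0},{"fingers":0.2,"x":0,"y":0,"z":0,"spin":0},{"fingers":0.2,"x":0,"y":-0.02,"z":0,"spin":0},{"fingers":0.2,"x":0,"y":-0.06,"z":0,"spin":0},{"fingers":0.2,"x":-0.0,"y":-0.11,"z":0.0,"spin":0},{"fingers":0.2,"x":-0.04,"y":-0.13,"z":0.04,"spin":0},{"fingers":0.2,"x":-0.08,"y":-0.13,"z":0.09,"spin":0},{"fingers":0.2,"x":-0.12,"y":-0.13,"z":0.12,"spin":0},{"fingers":0.2,"x":-0.12,"y":-0.13,"z":0.12,"spin":0}]'
python3 - <<'E'
from h import *
print(get_obs()['ee_pos'],get_obs()['force'])
for n in ("top","side"):
    p,d=shot(n,n+'12'); P=cloud(n,d); X,Y,Z=P[...,0],P[...,1],P[...,2]
    crop(p,*((240,155,400,250) if n=='top' else (145,130,385,310)),5 if n=='top' else 3.3,n+'12c')
    m=(p.max(2)<70)&(Z>.212)&(Z<.226)&(Y>.07)&(Y<.15)&(X>.57)&(X<.62)
    if m.sum(): print(n,m.sum(),np.percentile(P[m],[3,97],axis=0))
    for o in blanks(n,p,d):
        if o[0][0]<.65: print(n,*o)
E
```

```text
time_s: 26.15
ee_pos: [0.4755, 0.2264, 0.3359]
eef_rot: [-1.57, -0.0, 0.028]
force: [0.9, 0.7, -0.1]
grip_width: 0.0561
[0.4755 0.2264 0.3359] [ 0.8886  0.6899 -0.0646]
top 85 [[0.5888 0.1003 0.2149]
 [0.6094 0.1181 0.2207]]
side 94 [[0.5908 0.1002 0.2132]
 [0.6119 0.1186 0.2218]]
```

View pics/top12c.png

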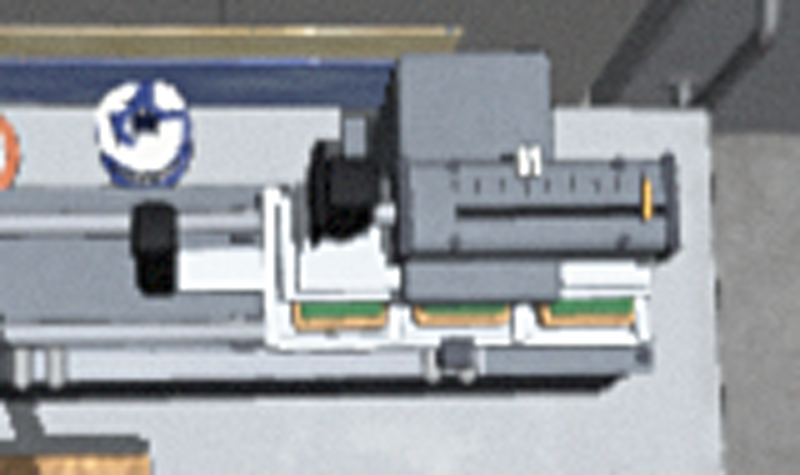

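Pin is at (457,352), just past the left ridge at (430,362). The handle travelled 204–205 mm, so the carrier is in at the press station with three blanks visible under the foot. Next I go to the gauge grip.

```bash
python3 -m handwheel '[{"fingers":0.2,"x":0.03,"y":-0.01,"z":-0.02,"spin":0},{"fingers":0.2,"x":0.07,"y":-0.015,"z":-0.05,"spin":0},{"fingers":0.2,"x":0.1,"y":-0.015,"z":-0.09,"spin":0},{"fingers":0.2,"x":0.119,"y":-0.015,"z":-0.13,"spin":0},{"fingers":0.2,"x":0.119,"y":-0.015,"z":-0.17,"spin":0},{"fingers":0.2,"x":0.119,"y":-0.015,"z":-0.2024,"spin":0},{"fingers":0.2,"x":0.119,"y":-0.015,"z":-0.2024,"spin":0},{"fingers":0.2,"x":0.119,"y":-0.015,"z":-0.2024,"spin":0},{"fingers":0.2,"x":0.119,"y":-0.015,"z":-0.2024,"spin":0},{"fingers":0.2,"x":0.119,"y":-0.015,"z":-0.2024,"spin":0}]'
python3 - <<'E'
from h import *
print(get_obs()['ee_pos'],get_obs()['eef_rot'])
for n in ("top","side"):
    p,d=shot(n,n+'13'); P=cloud(n,d); X,Y,Z=P[...,0],P[...,1],P[...,2]
    t=(Z>.286)&(Z<.299)&(X>.57)&(X<.63)&(Y>0)&(Y<.06)&(p.max(2)<70); print(n,t.sum(), np.percentile(P[t],[3,97],axis=0) if t.sum() else '')
    hsv=cv2.cvtColor(p,cv2.COLOR_RGB2HSV)
    b=(cv2.inRange(hsv,(12,120,120),(35,255,255))>0)&(X>.58)&(X<.63)&(Y>-.15)&(Y<0)&(Z>.24); v,u=np.nonzero(b); print('brass',b.sum(),u.mean() if b.any() else '',v.mean() if b.any() else '')
    w=(hsv[...,1]<25)&(hsv[...,2]>190)&(Z>.24)&(X>.6)&(X<.64)&(Y>-.08)&(Y<-.02); v,u=np.nonzero(w); print('clip',w.sum(),list(zip(u,v)))
E
```

```text
time_s: 27.25
ee_pos: [0.6022, 0.026, 0.3504]
eef_rot: [-1.571, 0.0, 0.027]
force: [-0.0, -0.5, -0.6]
grip_width: 0.0565
[0.6022 0.026  0.3504] [-1.5707  0.0001  0.0271]
top 0 
brass 0  
clip 4 [(np.int64(344), np.int64(185)), (np.int64(345), np.int64(185)), (np.int64(346), np.int64(185)), (np.int64(347), np.int64(185))]
side 56 [[0.6001 0.0185 0.2864]
 [0.618  0.0427 0.2972]]
brass 8 169.625 221.0
clip 11 [(np.int64(195), np.int64(223)), (np.int64(192), np.int64(224)), (np.int64(193), np.int64(224)), (np.int64(195), np.int64(224)), (np.int64(192), np.int64(225)), (np.int64(195), np.int64(225)), (np.int64(192), np.int64(226)), (np.int64(195), np.int64(226)), (np.int64(192), np.int64(227)), (np.int64(195), np.int64(227)), (np.int64(196), np.int64(227))]
```

```bash
python3 -m handwheel '[{"fingers":0.2,"x":-0.0015,"y":0,"z":0.0015,"spin":0},{"fingers":0.2,"x":-0.0015,"y":0.03,"z":0.0015,"spin":0},{"fingers":0.2,"x":-0.0015,"y":0.06,"z":0.0015,"spin":0},{"fingers":0.2,"x":-0.0015,"y":0.0704,"z":0.0015,"spin":0},{"fingers":0.2,"x":-0.0015,"y":0.0704,"z":0.0015,"spin":0},{"fingers":-1,"x":-0.0015,"y":0.0704,"z":0.0015,"spin":0},{"fingers":-1,"x":-0.0015,"y":0.0704,"z":0.0015,"spin":0},{"fingers":-1,"x":-0.0015,"y":0.0704,"z":0.0015,"spin":0},{"fingers":-1,"x":-0.0015,"y":0.0704,"z":0.0015,"spin":0},{"fingers":-1,"x":-0.0015,"y":0.0704,"z":0.0015,"spin":0}]' 45
python3 -m handwheel '[{"fingers":-1,"x":0,"y":0,"z":0,"spin":0},{"fingers":-1,"x":0,"y":0,"z":0,"spin":0},{"fingers":-1,"x":0,"y":0,"z":0.005,"spin":0},{"fingers":-1,"x":0,"y":0,"z":0.01,"spin":0},{"fingers":-1,"x":0,"y":0,"z":0.016,"spin":0},{"fingers":-1,"x":0,"y":0,"z":0.022,"spin":0},{"fingers":-1,"x":0,"y":0,"z":0.028,"spin":0},{"fingers":-1,"x":0,"y":0,"z":0.034,"spin":0},{"fingers":-1,"x":0,"y":0,"z":0.04,"spin":0},{"fingers":-1,"x":0,"y":0,"z":0.04,"spin":0}]'
cat > g.py <<'E'
from h import *
import sys
o=get_obs(); print(o['time_s'],o['ee_pos'],o['force'],o['grip_width'])
for n in ("top","side"):
    p,d=shot(n,n+sys.argv[1]); hsv=cv2.cvtColor(p,cv2.COLOR_RGB2HSV); P=cloud(n,d); X,Y,Z=P[...,0],P[...,1],P[...,2]
    b=(cv2.inRange(hsv,(12,110,100),(35,255,255))>0)&(X>.58)&(X<.63)&(Y>-.15)&(Y<.02)&(Z>.24); v,u=np.nonzero(b)
    yd=lambda q: -.026*q[:,0]+q[:,1]
    if b.any(): q=onplane(n,np.c_[u,v].astype(float),.259); print(n,'brass',b.sum(),u.mean(),q.mean(0),'ypress',yd(q).mean())
m=onplane("side",[[193.8,225.5]],.258); print('mark',m,yd(m))
E
python3 g.py 14
```

```text
time_s: 28.35
ee_pos: [0.6025, 0.0267, 0.2806]
eef_rot: [-1.571, -0.006, 0.026]
force: [10.5, 2.0, -0.1]
grip_width: 0.0217
time_s: 29.35
ee_pos: [0.6016, 0.066, 0.2806]
eef_rot: [-1.573, -0.006, 0.025]
force: [20.9, -6.3, -3.1]
grip_width: 0.0218
29.35 [0.6016 0.066  0.2806] [20.8527 -6.2736 -3.1344] 0.021778438742425302
top brass 10 350.4 [ 0.6031 -0.0617  0.259 ] ypress -0.07736637929808364
side brass 9 188.66666666666666 [ 0.6023 -0.0616  0.259 ] ypress -0.07729036552768526
mark [[ 0.6185 -0.0514  0.258 ]] [-0.0675]
```

```bash
python3 -m handwheel '[{"fingers":-1,"x":0,"y":0,"z":0.003,"spin":0},{"fingers":-1,"x":0,"y":0,"z":0.006,"spin":0},{"fingers":-1,"x":0,"y":0,"z":0.0095,"spin":0},{"fingers":-1,"x":0,"y":0,"z":0.0095,"spin":0},{"fingers":-1,"x":0,"y":0,"z":0.0095,"spin":0},{"fingers":-1,"x":0,"y":0,"z":0.0095,"spin":0},{"fingers":-1,"x":0,"y":0,"z":0.0095,"spin":0},{"fingers":-1,"x":0,"y":0,"z":0.0095,"spin":0},{"fingers":-1,"x":0,"y":0,"z":0.0095,"spin":0},{"fingers":-1,"x":0,"y":0,"z":0.0095,"spin":0}]'
python3 g.py 15
python3 - <<'E'
from h import *
p=np.load('pics/side15.npz')['p']; crop(p,150,195,250,260,8,'side15c')
E
```

```text
time_s: 30.45
ee_pos: [0.6014, 0.0746, 0.2806]
eef_rot: [-1.573, -0.006, 0.024]
force: [20.1, -9.4, -2.6]
grip_width: 0.0216
30.45 [0.6014 0.0746 0.2806] [20.0918 -9.4383 -2.5687] 0.02162956481949458
top brass 9 346.3333333333333 [ 0.6019 -0.0531  0.259 ] ypress -0.06871198537725223
side brass 8 193.0 [ 0.6027 -0.0528  0.259 ] ypress -0.06846218033480815
mark [[ 0.6185 -0.0514  0.258 ]] [-0.0675]
```

View pics/side15c.png

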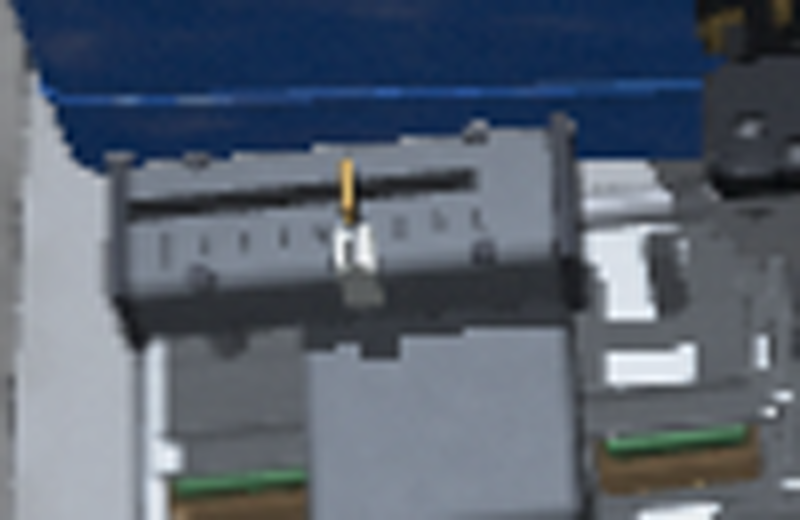

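The pointer at (347,190) lines up with the clip's dark line at (349,245), within about 1 mm. I hold there.

```bash
python3 -m handwheel '[{"fingers":-1,"x":0,"y":0,"z":0,"spin":0},{"fingers":-1,"x":0,"y":0,"z":0,"spin":0},{"fingers":-1,"x":0,"y":0,"z":0,"spin":0},{"fingers":-1,"x":0,"y":0,"z":0,"spin":0},{"fingers":-1,"x":0,"y":0,"z":0,"spin":0},{"fingers":-1,"x":0,"y":0,"z":0,"spin":0},{"fingers":-1,"x":0,"y":0,"z":0,"spin":0},{"fingers":-1,"x":0,"y":0,"z":0,"spin":0},{"fingers":-1,"x":0,"y":0,"z":0,"spin":0},{"fingers":-1,"x":0,"y":0,"z":0,"spin":0}]'
python3 g.py 16
python3 -m handwheel '[{"fingers":-1,"x":0,"y":0,"z":0,"spin":0},{"fingers":-1,"x":0,"y":0,"z":0,"spin":0},{"fingers":-1,"x":0,"y":0,"z":0,"spin":0},{"fingers":-1,"x":0,"y":0,"z":0,"spin":0},{"fingers":-1,"x":0,"y":0,"z":0,"spin":0},{"fingers":-1,"x":0,"y":0,"z":0,"spin":0},{"fingers":-1,"x":0,"y":0,"z":0,"spin":0},{"fingers":-1,"x":0,"y":0,"z":0,"spin":0},{"fingers":-1,"x":0,"y":0,"z":0,"spin":0},{"fingers":-1,"x":0,"y":0,"z":0,"spin":0}]'
python3 g.py 17
```

```text
time_s: 31.55
ee_pos: [0.6014, 0.0746, 0.2806]
eef_rot: [-1.573, -0.006, 0.024]
force: [20.3, -10.0, -2.4]
grip_width: 0.0219
31.55 [0.6014 0.0746 0.2806] [20.2592 -9.9611 -2.3747] 0.021851254778251176
top brass 9 346.3333333333333 [ 0.6019 -0.0531  0.259 ] ypress -0.06871198537725223
side brass 8 193.0 [ 0.6027 -0.0528  0.259 ] ypress -0.06846218033480815
mark [[ 0.6185 -0.0514  0.258 ]] [-0.0675]
time_s: 32.65
ee_pos: [0.6014, 0.0746, 0.2806]
eef_rot: [-1.573, -0.006, 0.024]
force: [19.9, -9.2, -2.4]
grip_width: 0.0216
32.65 [0.6014 0.0746 0.2806] [19.9344 -9.242  -2.3538] 0.021565752552242936
top brass 9 346.3333333333333 [ 0.6019 -0.0531  0.259 ] ypress -0.06871198537725223
side brass 8 193.0 [ 0.6027 -0.0528  0.259 ] ypress -0.06846218033480815
mark [[ 0.6185 -0.0514  0.258 ]] [-0.0675]
```

```bash
python3 -m handwheel '[{"fingers":0.2,"x":0,"y":0,"z":0,"spin":0},{"fingers":0.2,"x":0,"y":0,"z":0,"spin":0},{"fingers":0.2,"x":0,"y":0,"z":0,"spin":0},{"fingers":0.2,"x":0,"y":0,"z":0,"spin":0},{"fingers":0.2,"x":0,"y":0,"z":0,"spin":0},{"fingers":0.2,"x":0,"y":0,"z":0,"spin":0},{"fingers":0.2,"x":0,"y":0,"z":0,"spin":0},{"fingers":0.2,"x":0,"y":-0.02,"z":0,"spin":0},{"fingers":0.2,"x":0,"y":-0.05,"z":0,"spin":0},{"fingers":0.2,"x":0,"y":-0.05,"z":0.03,"spin":0}]'
python3 g.py 18
```

```text
time_s: 33.75
ee_pos: [0.5995, 0.1045, 0.3343]
eef_rot: [-1.571, -0.006, 0.023]
force: [0.0, 0.1, -0.6]
grip_width: 0.0564
33.75 [0.5995 0.1045 0.3343] [ 0.0131  0.0903 -0.5977] 0.056387634157980815
top brass 9 369.22222222222223 [ 0.6023 -0.1014  0.259 ] ypress -0.11702870797284219
side brass 8 169.625 [ 0.6044 -0.1005  0.259 ] ypress -0.116185151041973
mark [[ 0.6185 -0.0514  0.258 ]] [-0.0675]
```

```bash
python3 -m handwheel '[{"fingers":0.2,"x":0.001,"y":0.02,"z":0.0045,"spin":0},{"fingers":0.2,"x":0.001,"y":0.06,"z":0.0045,"spin":0},{"fingers":0.2,"x":0.001,"y":0.1,"z":0.0045,"spin":0},{"fingers":0.2,"x":0.001,"y":0.125,"z":0.0045,"spin":0},{"fingers":0.2,"x":0.001,"y":0.125,"z":0.0045,"spin":0},{"fingers":-1,"x":0.001,"y":0.125,"z":0.0045,"spin":0},{"fingers":-1,"x":0.001,"y":0.125,"z":0.0045,"spin":0},{"fingers":-1,"x":0.001,"y":0.125,"z":0.0045,"spin":0},{"fingers":-1,"x":0.001,"y":0.125,"z":0.0045,"spin":0},{"fingers":-1,"x":0.001,"y":0.125,"z":0.0045,"spin":0}]' 35
python3 -m handwheel '[{"fingers":-1,"x":0,"y":0,"z":0,"spin":0},{"fingers":-1,"x":0,"y":0,"z":0,"spin":0},{"fingers":-1,"x":0,"y":0,"z":0,"spin":0},{"fingers":-1,"x":0,"y":0,"z":0.004,"spin":0},{"fingers":-1,"x":0,"y":0,"z":0.009,"spin":0},{"fingers":-1,"x":0,"y":0,"z":0.015,"spin":0},{"fingers":-1,"x":0,"y":0,"z":0.022,"spin":0},{"fingers":-1,"x":0,"y":0,"z":0.03,"spin":0},{"fingers":-1,"x":0,"y":0,"z":0.039,"spin":0},{"fingers":-1,"x":0,"y":0,"z":0.048,"spin":0}]'
python3 -c "
from h import *;print(get_obs()['eef_rot'],get_obs()['ee_pos'])"
```

```text
time_s: 34.85
ee_pos: [0.6009, 0.1107, 0.206]
eef_rot: [-1.57, -0.005, 0.026]
force: [15.0, 0.2, 0.1]
grip_width: 0.0241
time_s: 35.85
ee_pos: [0.5999, 0.1587, 0.206]
eef_rot: [-1.571, -0.005, 0.025]
force: [15.0, 0.4, -2.4]
grip_width: 0.0238
[-1.5707 -0.0051  0.0253] [0.5999 0.1587 0.206 ]
```

```bash
python3 -m handwheel '[{"fingers":-1,"x":0,"y":0,"z":0.01,"spin":0},{"fingers":-1,"x":0,"y":0,"z":0.021,"spin":0},{"fingers":-1,"x":0,"y":0,"z":0.033,"spin":0},{"fingers":-1,"x":0,"y":0,"z":0.046,"spin":0},{"fingers":-1,"x":0,"y":0,"z":0.059,"spin":0},{"fingers":-1,"x":0,"y":0,"z":0.072,"spin":0},{"fingers":-1,"x":0,"y":0,"z":0.084,"spin":0},{"fingers":-1,"x":0,"y":0,"z":0.095,"spin":0},{"fingers":-1,"x":0,"y":0,"z":0.105,"spin":0},{"fingers":-1,"x":0,"y":0,"z":0.115,"spin":0}]'
python3 -m handwheel '[{"fingers":-1,"x":0,"y":0,"z":0.009,"spin":0},{"fingers":-1,"x":0,"y":0,"z":0.017,"spin":0},{"fingers":-1,"x":0,"y":0,"z":0.023,"spin":0},{"fingers":-1,"x":0,"y":0,"z":0.029,"spin":0},{"fingers":-1,"x":0,"y":0,"z":0.034,"spin":0},{"fingers":-1,"x":0,"y":0,"z":0.039,"spin":0},{"fingers":-1,"x":0,"y":0,"z":0.042,"spin":0},{"fingers":-1,"x":0,"y":0,"z":0.042,"spin":0},{"fingers":-1,"x":0,"y":0,"z":0.042,"spin":0},{"fingers":-1,"x":0,"y":0,"z":0.042,"spin":0}]'
python3 -m handwheel '[{"fingers":0.3,"x":0,"y":0,"z":0,"spin":0},{"fingers":0.3,"x":0,"y":0,"z":0,"spin":0},{"fingers":0.3,"x":0,"y":0,"z":0,"spin":0},{"fingers":0.3,"x":0,"y":-0.01,"z":0,"spin":0},{"fingers":0.3,"x":0,"y":-0.05,"z":0,"spin":0},{"fingers":0.3,"x":-0.0,"y":-0.1,"z":0.0,"spin":0},{"fingers":0.3,"x":-0.04,"y":-0.12,"z":-0.03,"spin":0},{"fingers":0.3,"x":-0.08,"y":-0.12,"z":-0.06,"spin":0},{"fingers":0.7,"x":-0.1,"y":-0.12,"z":-0.06,"spin":0},{"fingers":0.7,"x":-0.1,"y":-0.12,"z":-0.06,"spin":0}]'
python3 - <<'E'
from h import *
print(get_obs()['ee_pos'],get_obs()['eef_rot'])
for n in ("top","side"):
    p,d=shot(n,n+'19'); P=cloud(n,d); X,Y,Z=P[...,0],P[...,1],P[...,2]
    crop(p,*((160,155,400,320) if n=='top' else (145,130,385,310)),3.3,n+'19c')
    m=(p.max(2)<70)&(Z>.212)&(Z<.226)&(Y>.27)&(Y<.34)&(X>.57)&(X<.62)
    if m.sum(): print(n,m.sum(),np.percentile(P[m],[3,97],axis=0))
    for o in blanks(n,p,d):
        if o[0][0]<.65: print(n,*o)
E
```

```text
time_s: 36.85
ee_pos: [0.5975, 0.2735, 0.206]
eef_rot: [-1.57, -0.006, 0.025]
force: [20.2, -0.0, -3.1]
grip_width: 0.0236
time_s: 37.85
ee_pos: [0.5966, 0.3151, 0.206]
eef_rot: [-1.57, -0.007, 0.025]
force: [22.7, 0.4, -2.7]
grip_width: 0.0239
time_s: 38.85
ee_pos: [0.4939, 0.2526, 0.3274]
eef_rot: [-1.57, -0.003, 0.026]
force: [0.7, -0.4, 0.9]
grip_width: 0.0734
[0.4939 0.2526 0.3274] [-1.5696 -0.0025  0.0262]
top [0.5982 0.1047] [51.5977 35.7951] 0.809365451335907 0.1475958360154705 299.0 [272.0714 207.5   ]
top [0.5979 0.1657] [51.5292 33.6397] 1.1296865940093994 0.14745451203013715 286.5 [246.8986 207.2464]
top [0.5961 0.2253] [54.8332 38.0491] 2.2873096466064453 0.1472862650832838 321.0 [221.9861 208.0278]
side 94 [[0.5862 0.3026 0.213 ]
 [0.6077 0.3209 0.2223]]
side [0.5996 0.1053] [55.7381 37.505 ] 2.632375955581665 0.14829891235335668 328.5 [270.169  236.1408]
side [0.5996 0.1652] [56.6287 37.0185] 0.5831020474433899 0.1485645794504934 326.0 [296.4861 233.9444]
side [0.5969 0.2253] [56.4874 39.2078] 1.792959213256836 0.14811359836079785 337.5 [322.3803 230.8028]
```

View pics/top19c.png

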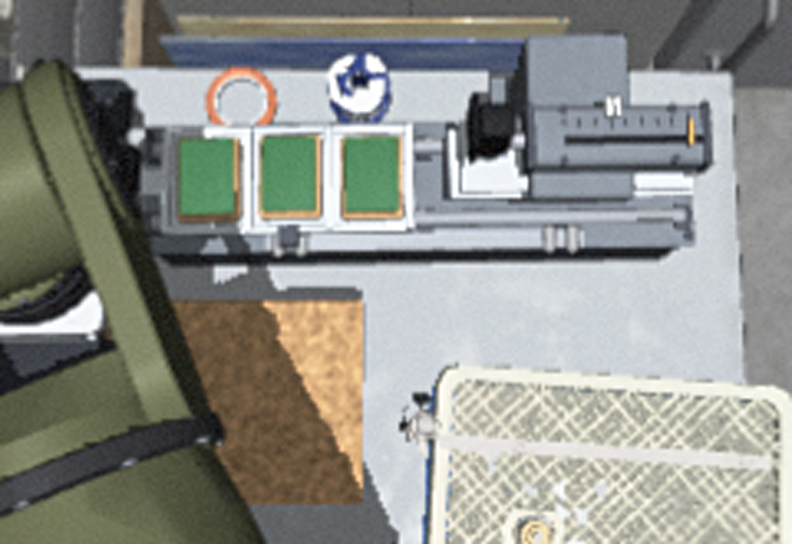

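The crop shows the pin at (289,236) between the ridges, but the handle reads 2 mm short of the first click-in. I check this against the ridges with numbers.

```bash
python3 - <<'E'
from h import *
for k in ('0','12','19'):
    f=np.load(f'pics/top{k}.npz'); p,d=f['p'],f['d']; P=cloud("top",d); g=p.astype(int).sum(2)//3
    for (a,b) in ((236,258),(318,342)):
        if k=='0' and a<250: b=270
        print(k,'u',a)
        for v in range(223,232): print(v,' '.join('%3d'%t for t in g[v,a:b]),'| z',' '.join('%3d'%round(t*1000) for t in np.nan_to_num(P[v,a:b,2])))
E
```

```text
0 u 236
223 226 225 227 227 224 204 203 204 206 207 204 189 195 220 244 237 207 203 203 207 208 212 208 176 115 116 120 127 146 152 223 248 242 242 | z 122 120 122 124 122 121 123 121 120 123 123 119 124 126 132 129 125 124 123 126 125 127 127 123 128 127 126 126 126 125 127 124 121 128
224 242 242 242 242 242 242 242 240 242 239 241 241 234 223 212 197 236 239 241 240 239 238 241 175 102  93  93  95  93  94 129 244 242 237 | z 128 126 126 124 125 125 125 125 123 127 126 125 126 130 128 130 125 127 126 127 126 126 125 125 128 129 127 129 128 126 130 123 128 126
225 215 207 208 199 204 208 197 192 193 162 155 173 166 151 148 148 141 142 171 168 181 174 168 112 104  98 100 103  94  86  88 149 146 139 | z 127 127 125 127 121 125 123 125 123 126 122 125 125 123 128 124 125 123 125 124 124 126 123 125 128 129 129 128 125 126 121 120 121 123
226 129 134 129 120 138 177 148 154 176 144 130 187 175 136 156 175 132 147 185 188 209 211 207 153 113 101 100 101 103 100 134 215 211 208 | z 105 106  95  95  94  98 101  99 102 103  99  98 100  99 100 102 102  98  99  97  97  99  98  98 127 128 126 
[... 9483 characters left out ...]
 | z 101  99  97  95  95  97 100 103 101 104 100 101  99  97 102 101 103 100 100  94  98  99  98  97
229 197 192 195 193 194 189 160 169 211 183 155 188 184 137 170 209 181 136 187 143 138 141 138 136 | z  97  99 101  98  98  99  96 100 104 105 101  97 103  98 101 104 104  96 101  96  95  96  97  96
230 103 105  96  92  93  88  94 140 176 158  70  61  65  68 143 177 150  67  65  48  52  50  48  50 | z  94  92  91  92  93  94  92 102 106 103  92  79  76  77  97 103 102  77  76  75  75  78  77  73
231  38  34  37  32  30  31  35  58  98  75  33  26  37  34  68 115  64  30  24  31  29  37  31  30 | z  66  64  64  62  62  61  62  64  99  97  64  62  60  62  60  99  62  60  59  62  56  60  61  57
```

```bash
python3 - <<'E'
from h import *
yp=lambda q:q[:,1]-.026*(q[:,0]-.555)
rl=yp(onplane("top",[[244,228],[251,228]],.103)).mean(); rp=yp(onplane("top",[[326.1,228],[333,228]],.103)).mean()
p19=yp(onplane("top",[[247.2,227]],.127)); p12=yp(onplane("top",[[331,227]],.127)); p0=yp(onplane("top",[[263.1,227]],.127))
print('ridge mids',rl,rp,rl-rp,'pin err load now',p19-rl,'press',p12-rp)
f=np.load('pics/top10.npz');g=f['p'].astype(int).sum(2)//3
for v in(226,227,228):print(g[v,236:258])
E
```

```text
ridge mids 0.1668828067867834 -0.036936988239503615 0.20381979502628703 pin err load now [-0.0011] press [-0.0004]
[136 137 143 140 157 189 153 115 104 107 107 107 102  72 100 177 140 149
 190 213 212 213]
[148 153 153 156 175 207 152 121 105 103 107 106 106  73 107 208 164 181
 219 216 216 217]
[153 154 152 158 179 216 157 117  92  94  94  96  88  67 110 209 161 180
 219 218 219 216]
```

All stations check out: the loading pin error is now −1.1 mm and the press error was −0.4 mm. I start unloading with pocket_2.

```bash
python3 -m handwheel '[{"fingers":0.7,"x":0.03,"y":0,"z":-0.01,"spin":0},{"fingers":0.7,"x":0.07,"y":0,"z":-0.02,"spin":0},{"fingers":0.7,"x":0.102,"y":0.01,"z":-0.03,"spin":0},{"fingers":0.7,"x":0.102,"y":0.05,"z":-0.03,"spin":0},{"fingers":0.7,"x":0.102,"y":0.09,"z":-0.03,"spin":0},{"fingers":0.7,"x":0.102,"y":0.13,"z":-0.03,"spin":0},{"fingers":0.7,"x":0.102,"y":0.16,"z":-0.03,"spin":0},{"fingers":0.7,"x":0.102,"y":0.178,"z":-0.03,"spin":0},{"fingers":0.7,"x":0.102,"y":0.178,"z":-0.03,"spin":0},{"fingers":0.7,"x":0.102,"y":0.178,"z":-0.03,"spin":0}]' 25
python3 -m handwheel '[{"fingers":0.2,"x":0,"y":0,"z":0,"spin":0},{"fingers":0.2,"x":0,"y":0,"z":0,"spin":0},{"fingers":0.2,"x":0,"y":0,"z":0,"spin":0},{"fingers":0.2,"x":0,"y":0,"z":0,"spin":0},{"fingers":0.2,"x":0,"y":0,"z":0,"spin":0},{"fingers":0.2,"x":0,"y":-0.01,"z":0,"spin":0},{"fingers":0.2,"x":0,"y":-0.03,"z":0,"spin":0},{"fingers":0.2,"x":0,"y":-0.06,"z":0,"spin":0},{"fingers":0.2,"x":0,"y":-0.1,"z":0,"spin":0},{"fingers":0.2,"x":0,"y":-0.1,"z":0,"spin":0}]'
```

```text
time_s: 39.95
ee_pos: [0.5989, 0.2258, 0.1462]
eef_rot: [-1.571, 0.002, 0.026]
force: [0.3, -0.4, 0.5]
grip_width: 0.08
time_s: 40.95
ee_pos: [0.5997, 0.2261, 0.2534]
eef_rot: [-1.568, -0.008, 0.026]
force: [0.7, 0.5, -1.3]
grip_width: 0.0615
```

```bash
python3 -m handwheel '[{"fingers":0.2,"x":-0.03,"y":0,"z":0.01,"spin":0},{"fingers":0.2,"x":-0.06,"y":0,"z":0.025,"spin":0},{"fingers":0.2,"x":-0.1,"y":0,"z":0.045,"spin":0},{"fingers":0.2,"x":-0.135,"y":0,"z":0.065,"spin":0},{"fingers":0.2,"x":-0.153,"y":0.0,"z":0.0757,"spin":0},{"fingers":0.2,"x":-0.153,"y":0.02,"z":0.0757,"spin":0},{"fingers":0.2,"x":-0.153,"y":0.04,"z":0.0757,"spin":0},{"fingers":0.2,"x":-0.153,"y":0.04,"z":0.0757,"spin":0},{"fingers":0.2,"x":-0.153,"y":0.04,"z":0.0757,"spin":0},{"fingers":0.2,"x":-0.153,"y":0.04,"z":0.0757,"spin":0}]'
python3 - <<'E'
from h import *
for n in ("top","side"):
    p,d=shot(n,n+'20'); crop(p,*((160,155,400,320) if n=='top' else (245,110,385,250)),3.3 if n=='top' else 4.2,n+'20c')
    for o in blanks(n,p,d):
        if o[0][0]<.65: print(n,*o)
E
```

```text
time_s: 41.95
ee_pos: [0.4439, 0.2975, 0.2081]
eef_rot: [-1.57, -0.001, 0.026]
force: [-0.0, 1.1, -1.7]
grip_width: 0.0618
top [0.5982 0.1047] [51.6095 35.8408] 0.8085847496986389 0.14737813104562936 301.0 [272.1 207.5]
top [0.5979 0.1657] [51.5287 33.6393] 1.1296814680099487 0.14746494808049082 286.5 [246.8986 207.2464]
side [0.5997 0.1054] [56.0433 37.2911] 2.148995876312256 0.14826528988845022 329.5 [270.169  236.1549]
side [0.5994 0.1653] [56.4009 37.1619] 0.030260102823376656 0.14828936621295702 326.0 [296.5    233.9306]
```

View pics/side20c.png

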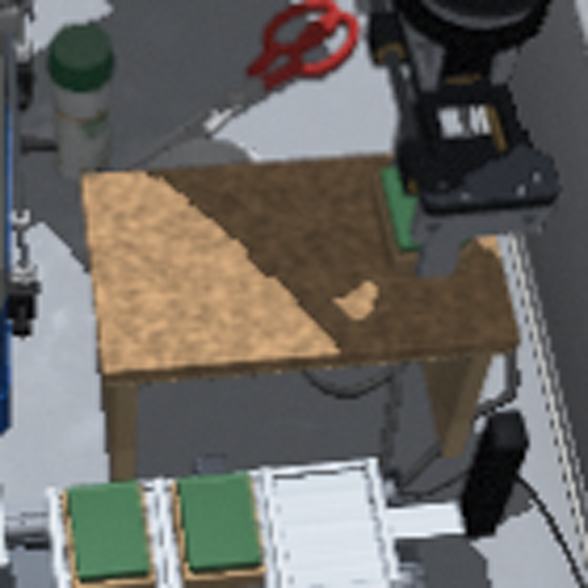

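Side view: the held blank is level over the board at about (400,210) in the crop, and the other two are still in their pockets. I lower it.

```bash
python3 -m handwheel '[{"fingers":0.2,"x":0,"y":0.012,"z":0,"spin":0},{"fingers":0.2,"x":0,"y":0.02,"z":0,"spin":0},{"fingers":0.2,"x":0,"y":0.025,"z":0,"spin":0},{"fingers":0.2,"x":0,"y":0.027,"z":0,"spin":0},{"fingers":0.2,"x":0,"y":0.027,"z":0,"spin":0},{"fingers":0.7,"x":0,"y":0.027,"z":0,"spin":0},{"fingers":0.7,"x":0,"y":0.027,"z":0,"spin":0},{"fingers":0.7,"x":0,"y":0.027,"z":0,"spin":0},{"fingers":0.7,"x":0,"y":0.027,"z":0,"spin":0},{"fingers":0.7,"x":0,"y":0.027,"z":0,"spin":0}]'
python3 -m handwheel '[{"fingers":0.7,"x":0,"y":-0.03,"z":0,"spin":0},{"fingers":0.7,"x":0,"y":-0.07,"z":0,"spin":0},{"fingers":0.7,"x":0.03,"y":-0.08,"z":-0.03,"spin":0},{"fingers":0.7,"x":0.065,"y":-0.08,"z":-0.07,"spin":0},{"fingers":0.7,"x":0.105,"y":-0.08,"z":-0.1,"spin":0},{"fingers":0.7,"x":0.15,"y":-0.08,"z":-0.136,"spin":0},{"fingers":0.7,"x":0.1515,"y":-0.06,"z":-0.136,"spin":0},{"fingers":0.7,"x":0.1515,"y":-0.03,"z":-0.136,"spin":0},{"fingers":0.7,"x":0.1515,"y":-0.03,"z":-0.136,"spin":0},{"fingers":0.7,"x":0.1515,"y":-0.03,"z":-0.136,"spin":0}]'
python3 - <<'E'
from h import *
print(get_obs()['ee_pos'])
for n in ("top","side"):
    p,d=shot(n,n+'21')
    for o in blanks(n,p,d):
        if o[0][0]<.65: print(n,*o)
E
```

```text
time_s: 43.05
ee_pos: [0.4436, 0.2974, 0.18]
eef_rot: [-1.571, -0.0, 0.026]
force: [-0.1, -0.0, -0.8]
grip_width: 0.0797
time_s: 44.05
ee_pos: [0.5985, 0.1656, 0.2106]
eef_rot: [-1.571, 0.0, 0.026]
force: [-0.4, 0.5, 0.8]
grip_width: 0.0797
[0.5985 0.1656 0.2106]
top [0.4432 0.2955] [52.7246 37.4085] 0.26901042461395264 0.18012708116616233 378.0 [185.6282 272.0256]
side [0.5992 0.1061] [56.5861 38.407 ] 1.7252049446105957 0.14830580987043807 337.0 [270.4167 235.9444]
side [0.4445 0.2958] [55.8132 38.0844] 0.42346811294555664 0.1813801970826583 225.5 [344.8136 166.661 ]
```

```bash
python3 -m handwheel '[{"fingers":0.7,"x":0,"y":0.03,"z":0,"spin":0},{"fingers":0.7,"x":0,"y":0.055,"z":0,"spin":0},{"fingers":0.7,"x":0,"y":0.062,"z":0,"spin":0},{"fingers":0.7,"x":0,"y":0.062,"z":0,"spin":0},{"fingers":0.2,"x":0,"y":0.062,"z":0,"spin":0},{"fingers":0.2,"x":0,"y":0.062,"z":0,"spin":0},{"fingers":0.2,"x":0,"y":0.062,"z":0,"spin":0},{"fingers":0.2,"x":0,"y":0.062,"z":0,"spin":0},{"fingers":0.2,"x":0,"y":0.062,"z":0,"spin":0},{"fingers":0.2,"x":0,"y":0.062,"z":0,"spin":0}]'
python3 -m handwheel '[{"fingers":0.2,"x":0,"y":-0.02,"z":0,"spin":0},{"fingers":0.2,"x":0,"y":-0.06,"z":0,"spin":0},{"fingers":0.2,"x":-0.02,"y":-0.09,"z":0.01,"spin":0},{"fingers":0.2,"x":-0.06,"y":-0.1,"z":0.025,"spin":0},{"fingers":0.2,"x":-0.1,"y":-0.1,"z":0.045,"spin":0},{"fingers":0.2,"x":-0.14,"y":-0.1,"z":0.06,"spin":0},{"fingers":0.2,"x":-0.1533,"y":-0.08,"z":0.0704,"spin":0},{"fingers":0.2,"x":-0.1533,"y":-0.06,"z":0.0704,"spin":0},{"fingers":0.2,"x":-0.1533,"y":-0.06,"z":0.0704,"spin":0},{"fingers":0.2,"x":-0.1533,"y":-0.06,"z":0.0704,"spin":0}]'
```

```text
time_s: 45.15
ee_pos: [0.599, 0.1655, 0.1494]
eef_rot: [-1.57, -0.002, 0.026]
force: [-0.4, 0.3, 6.5]
grip_width: 0.0616
time_s: 46.15
ee_pos: [0.4437, 0.2317, 0.2087]
eef_rot: [-1.571, -0.0, 0.026]
force: [1.2, 0.2, -1.5]
grip_width: 0.0617
```

```bash
python3 -m handwheel '[{"fingers":0.2,"x":0,"y":0.012,"z":0,"spin":0},{"fingers":0.2,"x":0,"y":0.02,"z":0,"spin":0},{"fingers":0.2,"x":0,"y":0.024,"z":0,"spin":0},{"fingers":0.2,"x":0,"y":0.0255,"z":0,"spin":0},{"fingers":0.2,"x":0,"y":0.0255,"z":0,"spin":0},{"fingers":0.7,"x":0,"y":0.0255,"z":0,"spin":0},{"fingers":0.7,"x":0,"y":0.0255,"z":0,"spin":0},{"fingers":0.7,"x":0,"y":0.0255,"z":0,"spin":0},{"fingers":0.7,"x":0,"y":0.0255,"z":0,"spin":0},{"fingers":0.7,"x":0,"y":0.0255,"z":0,"spin":0}]'
python3 -m handwheel '[{"fingers":0.7,"x":0,"y":-0.03,"z":0,"spin":0},{"fingers":0.7,"x":0,"y":-0.07,"z":0,"spin":0},{"fingers":0.7,"x":0.035,"y":-0.08,"z":-0.02,"spin":0},{"fingers":0.7,"x":0.075,"y":-0.08,"z":-0.05,"spin":0},{"fingers":0.7,"x":0.115,"y":-0.08,"z":-0.09,"spin":0},{"fingers":0.7,"x":0.15,"y":-0.08,"z":-0.13,"spin":0},{"fingers":0.7,"x":0.152,"y":-0.06,"z":-0.13,"spin":0},{"fingers":0.7,"x":0.152,"y":-0.03,"z":-0.13,"spin":0},{"fingers":0.7,"x":0.152,"y":-0.03,"z":-0.13,"spin":0},{"fingers":0.7,"x":0.152,"y":-0.03,"z":-0.13,"spin":0}]'
python3 - <<'E'
from h import *
print(get_obs()['ee_pos'])
for n in ("top","side"):
    p,d=shot(n,n+'22')
    for o in blanks(n,p,d):
        if o[0][0]<.65: print(n,*o)
E
```

```text
time_s: 47.15
ee_pos: [0.4435, 0.2318, 0.1826]
eef_rot: [-1.571, -0.0, 0.026]
force: [0.2, -0.8, 0.5]
grip_width: 0.0799
time_s: 48.15
ee_pos: [0.5988, 0.106, 0.2132]
eef_rot: [-1.571, 0.0, 0.026]
force: [-0.5, -1.3, 0.9]
grip_width: 0.0802
[0.5988 0.106  0.2132]
top [0.4435 0.2319] [52.7793 37.5608] 0.3041282594203949 0.18033363974363048 377.0 [214.4359 271.9487]
top [0.4432 0.2955] [52.7316 37.4075] 0.201020285487175 0.1800906405481938 381.0 [185.6154 272.0256]
side [0.4447 0.2315] [55.9348 38.2251] 0.15885847806930542 0.18168632548311692 272.5 [317.2    167.6462]
side [0.4444 0.2958] [55.8104 38.0824] 0.42344483733177185 0.18142731503562715 268.0 [343.7812 165.5469]
```

```bash
python3 -m handwheel '[{"fingers":0.7,"x":0,"y":0.03,"z":0,"spin":0},{"fingers":0.7,"x":0,"y":0.055,"z":0,"spin":0},{"fingers":0.7,"x":0,"y":0.064,"z":0,"spin":0},{"fingers":0.7,"x":0,"y":0.064,"z":0,"spin":0},{"fingers":0.2,"x":0,"y":0.064,"z":0,"spin":0},{"fingers":0.2,"x":0,"y":0.064,"z":0,"spin":0},{"fingers":0.2,"x":0,"y":0.064,"z":0,"spin":0},{"fingers":0.2,"x":0,"y":0.064,"z":0,"spin":0},{"fingers":0.2,"x":0,"y":0.064,"z":0,"spin":0},{"fingers":0.2,"x":0,"y":0.064,"z":0,"spin":0}]'
python3 -m handwheel '[{"fingers":0.2,"x":0,"y":-0.02,"z":0,"spin":0},{"fingers":0.2,"x":0,"y":-0.06,"z":0,"spin":0},{"fingers":0.2,"x":-0.02,"y":-0.09,"z":0.02,"spin":0},{"fingers":0.2,"x":-0.06,"y":-0.1,"z":0.035,"spin":0},{"fingers":0.2,"x":-0.1,"y":-0.1,"z":0.05,"spin":0},{"fingers":0.2,"x":-0.14,"y":-0.1,"z":0.065,"spin":0},{"fingers":0.2,"x":-0.1537,"y":-0.08,"z":0.065,"spin":0},{"fingers":0.2,"x":-0.1537,"y":-0.06,"z":0.065,"spin":0},{"fingers":0.2,"x":-0.1537,"y":-0.06,"z":0.065,"spin":0},{"fingers":0.2,"x":-0.1537,"y":-0.06,"z":0.065,"spin":0}]'
```

```text
time_s: 49.25
ee_pos: [0.5993, 0.1059, 0.1499]
eef_rot: [-1.571, -0.002, 0.026]
force: [-1.5, -0.8, 7.1]
grip_width: 0.0616
time_s: 50.25
ee_pos: [0.4437, 0.1668, 0.2092]
eef_rot: [-1.571, -0.0, 0.026]
force: [0.5, -0.7, -1.2]
grip_width: 0.0618
```

Lower and release, then move clear for a last look.

```bash
python3 -m handwheel '[{"fingers":0.2,"x":0,"y":0.012,"z":0,"spin":0},{"fingers":0.2,"x":0,"y":0.02,"z":0,"spin":0},{"fingers":0.2,"x":0,"y":0.024,"z":0,"spin":0},{"fingers":0.2,"x":0,"y":0.0255,"z":0,"spin":0},{"fingers":0.2,"x":0,"y":0.0255,"z":0,"spin":0},{"fingers":0.7,"x":0,"y":0.0255,"z":0,"spin":0},{"fingers":0.7,"x":0,"y":0.0255,"z":0,"spin":0},{"fingers":0.7,"x":0,"y":0.0255,"z":0,"spin":0},{"fingers":0.7,"x":0,"y":0.0255,"z":0,"spin":0},{"fingers":0.7,"x":0,"y":0.0255,"z":0,"spin":0}]'
python3 -m handwheel '[{"fingers":0.7,"x":0,"y":-0.03,"z":0,"spin":0},{"fingers":0.7,"x":0,"y":-0.07,"z":0,"spin":0},{"fingers":0.7,"x":0.03,"y":-0.11,"z":0,"spin":0},{"fingers":0.7,"x":0.06,"y":-0.15,"z":0,"spin":0},{"fingers":0.7,"x":0.1,"y":-0.16,"z":-0.03,"spin":0},{"fingers":0.7,"x":0.13,"y":-0.16,"z":-0.06,"spin":0},{"fingers":0.7,"x":0.15,"y":-0.16,"z":-0.08,"spin":0},{"fingers":0.7,"x":0.15,"y":-0.16,"z":-0.08,"spin":0},{"fingers":0.7,"x":0.15,"y":-0.16,"z":-0.08,"spin":0},{"fingers":0.7,"x":0.15,"y":-0.16,"z":-0.08,"spin":0}]'
python3 - <<'E'
from h import *
print(get_obs()['ee_pos'])
for n in ("top","side"):
    p,d=shot(n,n+'23'); P=cloud(n,d); X,Y,Z=P[...,0],P[...,1],P[...,2]
    crop(p,*((160,155,400,320) if n=='top' else (145,130,385,310)),3.3,n+'23c')
    m=(p.max(2)<70)&(Z>.212)&(Z<.226)&(Y>.27)&(Y<.34)&(X>.57)&(X<.62)
    if m.sum(): print(n,m.sum(),np.percentile(P[m],[3,97],axis=0))
    for o in blanks(n,p,d):
        if o[0][0]<.65: print(n,*o)
E
python3 g.py 24
```

```text
time_s: 51.25
ee_pos: [0.4435, 0.1668, 0.1831]
eef_rot: [-1.571, -0.0, 0.026]
force: [0.8, -0.1, -0.4]
grip_width: 0.08
time_s: 52.25
ee_pos: [0.595, 0.0914, 0.3433]
eef_rot: [-1.571, -0.0, 0.027]
force: [0.1, -0.6, 0.3]
grip_width: 0.0797
[0.595  0.0914 0.3433]
top 86 [[0.5838 0.3022 0.2134]
 [0.6054 0.3191 0.2204]]
top [0.4435 0.2318] [52.7763 37.4752] 0.30414554476737976 0.1802326844689725 370.0 [214.4615 271.8846]
top [0.4432 0.2955] [52.7237 37.4078] 0.268331378698349 0.18014271139190485 380.0 [185.6154 272.0128]
side 91 [[0.5867 0.3032 0.2135]
 [0.6077 0.3208 0.2212]]
side [0.4443 0.1662] [56.6547 38.3774] 1.5857170820236206 0.18152575235243879 267.0 [290.1935 168.7742]
side [0.4446 0.2316] [56.1595 38.2374] 0.15885746479034424 0.18139677857384617 276.0 [317.0303 167.5303]
side [0.4444 0.2957] [56.2357 38.0774] 0.423455148935318 0.18154647773465277 270.5 [343.6923 165.6923]
52.35 [0.595  0.0915 0.3435] [ 0.2269  0.2012 -0.1465] 0.08006807425882849
top brass 9 369.22222222222223 [ 0.6023 -0.1014  0.259 ] ypress -0.11702870797284219
side brass 8 169.625 [ 0.6044 -0.1005  0.259 ] ypress -0.116185151041973
mark [[ 0.6185 -0.0514  0.258 ]] [-0.0675]
```

View pics/side23c.png

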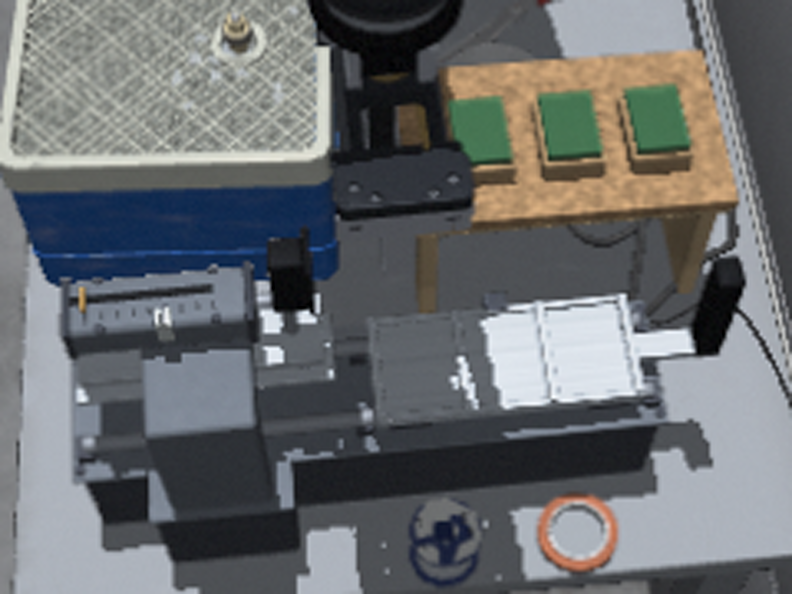

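The last view shows three blanks flat on the board, the pockets empty, the pointer home at (82,298) and the gripper clear. The spool and foil roll are in place.

```bash
python3 -c "
from station import workorder; print(workorder.hand_in())"
```

```text
the job is handed in; nothing more can be done
None
```

I finished every step and handed the job in at about 52 s on the robot's clock. The hand-in gives no verdict, so what follows rests on my own camera checks.

**What I did**
- **Loading:** I pulled the carrier to the loading station and laid all three blanks flat in the pockets. The first pull stopped about 10 mm short because the fingers closed late, so I gripped it again and pulled it in. Blank_b was knocked aside during the run, and I measured its new place before picking it up.
- **Pressing:** I slid the carrier to the press station and drew the gauge until its pointer was about 1 mm from the set mark. It held there steadily for over 2 s, then I let it go home.
- **Unloading:** I brought the carrier back to the loading station and laid all three blanks on the drying board again.

**Last checks**
- **Blanks:** all three tile tops stand 0.180–0.182 m high, which fits lying flat on the 155 mm board. They are well inside its edges. The side camera saw all three in the last pictures; the arm hid one from the top camera.
- **Carrier:** its pin was 1.1 mm short of the middle of the loading station, within the 4 mm allowed. It rests about 2 mm from where it sat after the first loading. At the press station it was 0.4 mm off.
- **Gauge:** the pointer reads the same as at the start, so it is fully home.
- **Bench:** the spool and foil roll look undisturbed in the last picture, but I did not measure them. The gripper is clear of everything.

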